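# Chase the thread in a monitor stand's foot with a hand tap

## Task

The tap is started in the boss of the clamped monitor-stand foot: run it down clockwise with the tap wrench, half a turn forward and a quarter back to free the swarf, then half a turn forward and a quarter back again, then forward until you feel it come up firmly against the bottom of the hole. Nip it firm there for a moment without forcing it, for the tap snaps under too much torque, then let go and leave the tap standing at the bottom. Leave the screwdriver, the mouse and the dish where they are.

Things in the scene. Friction and masses are not known exactly. Their poses are not given: they have to be found in the camera images.
- foot: Fixed (clamped) cast aluminium foot of a monitor stand: plate 190 x 140 x 12 mm (long side along its x), two toe clamps on it up to 26 mm high, and in the middle an upright round boss 38 mm across and 58 mm high. Origin: centre of the underside, on the bench, below the boss's axis; z up. The hole in the boss is blind; its depth is not known exactly.
- boss_top (a point): Centre of the boss's top face, 58 mm above the bench, on the tap's axis. The tap (12 mm thick) stands up out of it, then a collet 18 mm thick, then the T-shaped tap wrench; under the wrench's bar, away from the collet, there are 50 mm of clear air above the boss.
- bar_mid (a point): Middle of the tap wrench on the tap's axis, 114 mm above the bench (2 mm lower at the end); x along the bar, z up. Round level steel bar 140 mm long, 11 mm thick, through a flat-sided hub 44 mm along the bar, 16 mm thick, 20 mm high. At the start the bar lies along the foot's x. It may be gripped at hub or bar, or pushed on the bar's sides with closed fingers.
- bar_end (a point): Point on the bar's centre line 52 mm from bar_mid along the bar's +x (one of two like ends; 18 mm short of the tip).
- tap (a joint): Angle the tap has been turned, rad: 0 at the start, grows clockwise seen from above (forward, into the hole, 1.75 mm a turn). Friction about 0.22 N m both ways; it stays where left. It stops hard at the hole's bottom somewhere from 5.5 to 6.3 rad (0.88 to 1 turn), different each time and not shown: it must be felt.
- wrench (a joint): Wind-up of the wrench on the tap, rad, positive when driven clockwise: a spring of 4 N m per rad, so 0.055 while turning steadily forward, -0.055 turning back. The bar's own angle is tap + wrench. Firm at the bottom: 0.5 to 0.7 N m (0.125 to 0.175 rad; 10 to 13 N pushing 52 mm from the axis). At 1.0 N m (0.25 rad, 19 N at 52 mm) the tap snaps.
- driver_grip (a point): Bystander: screwdriver with a black handle, 170 mm long, lying beside the foot; point on its handle.
- mouse_center (a point): Bystander: white computer mouse 105 x 58 x 34 mm, half-way up.
- dish_center (a point): Bystander: small steel screw dish, 64 mm across, 30 mm high, half-way up.
Mind the look-alikes: they are no part of the job. What is shaped like the foot but pink or yellow is not meant.

How it is judged:
On the way, in this order (a step that is already met when the one before it is completed fails the run):
1. the tap is turned forward about half a turn (past 0.43 turn) (value of joint tap above 2.702 rad), for 0.05 s.
2. it is turned back about a quarter, to within 0.32 turn of the start (running on forward past 0.68 turn instead fails) ((value of joint tap below 2.011 rad or value of joint tap above 4.273 rad)), for 0.05 s.
3. it is turned forward about half a turn again, past 0.68 turn (backing right off to under 0.1 turn instead fails) ((value of joint tap above 4.273 rad or value of joint tap below 0.628 rad)), for 0.05 s.
4. it is turned back about a quarter again, to within 0.57 turn of the start (running on forward past 0.865 turn instead fails) ((value of joint tap below 3.581 rad or value of joint tap above 5.435 rad)), for 0.05 s.
5. it is turned forward once more, past 0.865 turn (value of joint tap above 5.435 rad), for 0.05 s.
6. it is turned forward to the hole's bottom and nipped firm there: tap stopped past 0.85 turn with a wind-up over 0.115 rad (value of joint tap above 5.341 rad and value of joint wrench above 0.115 rad and velocity of joint tap between -0.15 and 0.15 rad/s), for 0.2 s.
At the end, for the whole second after the job is handed in: After the strokes in order, the tap stands still at the bottom of the hole (past 0.85 turn from the start), the wrench is let go (wind-up under 0.05 rad) and the screwdriver, mouse and dish have stayed within 20 mm (value of joint tap above 5.341 rad and value of joint wrench between -0.08 and 0.05 rad and velocity of joint tap between -0.15 and 0.15 rad/s and contact force between foot and the fingers below 0.1 N); the robot touches nothing.
It fails at once if the tap is overloaded and snaps (wind-up over 0.25 rad, 1.0 N m, either way) (value of joint wrench above 0.25 rad or value of joint wrench below -0.25 rad).
It fails at once if the screwdriver is disturbed (moved more than 20 mm) (distance of driver_grip from where it was at the start of the episode above 0.02 m).
It fails at once if the mouse is disturbed (moved more than 20 mm) (distance of mouse_center from where it was at the start of the episode above 0.02 m).
It fails at once if the dish is disturbed (moved more than 20 mm) (distance of dish_center from where it was at the start of the episode above 0.02 m).
It also fails if it takes over 72 s, if anything falls off the work surface, if the arm or the gripper's body presses on something with over 40 N, if the wrist force passes 120 N, or if a joint passes its speed limit or range.

## Robot

A 6-joint arm with a two-finger parallel gripper is mounted at the origin on the work surface. World frame = base frame: x ahead of the robot, y to its left, z up, the work surface at z = 0. Lengths are in m, angles in rad, forces in N, time in s.
With the tool pointing down it reaches from about 0.35 to 0.925 m from the base axis. Payload 6.4 kg.
Tool frame: the origin (TCP) lies on the mounting face of the last link; the fingertips stand 199 mm ahead of it and the grasp point (between the pads) lies 180 mm ahead of it; y points along the fingers, x is the direction in which the jaws open and shut, and the axes are right-handed (so a half turn about y gives the same grasp; the last joint's range is limited). The gripper opens to 94 mm and grips with 3 to 60 N. Pads are 16 mm wide; open, the fingers measure 119 mm over their backs; the gripper's body (75 mm by 177 mm) begins 78 mm behind the grasp point.
Start: joints at [1.129, 0.245, 1.558, -0, 1.339, -0.174], TCP at [0.172, 0.627, 0.405] pointing down, gripper open.
Joint ranges: [-3.13, 3.13], [-1.02, 2.26], [0.13, 2.54], [-0.95, 4.09], [0.21, 2.88], [-2.74, 2.74]. Speed limits (rad/s): [2.57, 2.57, 3.14, 3.14, 3.14, 3.14].

## Interface

Orientations are given as a unit quaternion [w, x, y, z].
In Python, from plant import * gives the robot as it stands.
- The arm moves only by the shell command python3 -m creep 'ROWS'. ROWS is JSON, one flat list of numbers, 7 for each row, row after row: the gripper's target within -1 to 1 (shut at 1, half-way at 0, fully open at -1), then the shift along the tool's x, y, z scaled (see below), then the turn, a rotation vector about the tool's x, y, z scaled (see below). A call has 1 to 20 rows; each row is the pose to reach, as a shift and turn from the pose measured when the call began, along the tool's axes at that moment, turning the shorter way round; what a row does not reach only later rows make up. The controller multiplies each number of a shift by 0.12 m and each number of a turn by pi rad. A row lasts 1/8 s, in which the tool goes at most 62.5 mm and 10.7 degrees, less where a joint would pass 70% of its speed; a pose out of reach is approached as far as the arm can. A call with a number of a shift or a turn outside -1 to 1 is refused whole. A call with a gripper value outside its range is refused whole. The fingers move at their own pace and stop on an object; the grip force is fixed at half the most. Time passes only in rows, so rows that repeat a pose let the fingers close. It gives the time, the measured TCP pose, the force and the opening at its end, in the units of the state.
- state(): the state, without advancing time (a new reading comes with each control period).
- camera(name): name is "scene" or "top" or "wrist"; returns a dict with "image" (400x640x3 uint8, blue, green, red), "depth" (400x640 float32, m along the optical axis (not along the pixel's ray), 0 where there is no reading), "fx", "fy", "cx", "cy" (pixels), "R" (3x3) and "t" (3): a world point X has camera coordinates R X + t. Camera axes: x right, y down, z forward; pixel columns grow to the right and rows downward; lengths in m; the calibration is good to about 2 mm. A picture is of the moment at which its call begins.
- close_job(): hands the job in, once; it reports no verdict.
Trained networks look in a picture, given as the dict that the camera call returned (one of the last four; its "shot" number tells which), for a name from the list of things; names that differ only in an ending like _2 or _b are one class to them, and where a whole thing is asked for, a point or a joint stands for the part that bears it (a point fixed in the world has none). Each returns a list of dicts, best first, with "p" (0 to 1); they miss things now and then, are a little off and sometimes report something else, mostly with a low value. They report only what shows in the picture. A call takes as long as a camera call. They do not tell look-alikes from the thing itself.
- spot_in(picture, label): "point" ([x, y, z] in m, in world coordinates, good to about 4 mm: the middle of the surface that is visible of it).
The state is a dict: "time": time; "joints": joint angles; "joint_vel": joint speeds; "joint_torque": joint torques, N m; "position": TCP position; "eef_rot": TCP orientation; "contact_force": force on the tool from outside, world axes, zero at the start; "ft_torque": the same for the moment, N m; "opening": opening from 0.0 (shut) to 1.0 (fully open).
Only numpy, scipy, OpenCV 4.12 (cv2) and the standard library are available. Lean on these libraries where they do the work, as an engineer would, in place of code of your own. Each camera call takes 0.05 s, during which the arm holds its last target.

## Working session

There is one attempt and no reset: what is moved stays moved. The work goes in short steps, Python scripts to look and compute and a shell command to move; the robot and the scene stay as the last step left them, time stands still between calls to the robot, and variables do not carry over. Pictures are saved under pics/ and viewed, and the job is handed in when it is done.

```bash
ls; mkdir -p pics
python3 - <<'E'
from plant import *
import cv2
s=state(); print(s)
for n in ("scene","top","wrist"):
    c=camera(n); cv2.imwrite(f"pics/{n}0.png",c["image"]); print(n,c["fx"],c["R"],c["t"])
    for l in ("foot","bar_mid","boss_top","bar_end","driver_grip","mouse_center","dish_center"):
        try: print(l,[(d["p"],d["point"]) for d in spot_in(c,l)][:4])
        except Exception as e: print(l,e)
E
```

```text
pics
{'time': 0.0, 'joints': array([ 1.12892338e+00,  2.45821801e-01,  1.55898081e+00,  1.57768931e-05,
        1.33868170e+00, -1.74073334e-01]), 'joint_vel': array([-0.00073156,  0.00178665, -0.0001899 , -0.00151446, -0.00063317,
       -0.0004677 ]), 'joint_torque': array([ 1.14349186e-03, -4.15825367e+01, -3.14605951e+01,  6.86246320e-02,
        3.33915814e-02, -1.49085736e-04]), 'position': array([0.17187953, 0.62664008, 0.40355791]), 'eef_rot': array([-0.56197247,  0.56257744,  0.42817666, -0.42936967]), 'contact_force': array([-0.59852422,  0.48612607,  0.28020395]), 'ft_torque': array([-0.0204934 , -0.00705864, -0.06107891]), 'opening': 0.9994320885611222}
scene 366.16378761178333 [[-0.65937237  0.75180218 -0.00464304]
 [ 0.64762758  0.56484712 -0.51139638]
 [-0.3818463  -0.3402076  -0.85933241]] [ 0.32082392 -0.34831512  1.06281238]
foot [(0.84, [0.5487, 0.0405, 0.0112]), (0.7, [0.6861, 0.3201, 0.0134]), (0.69, [0.4184, -0.2301, 0.0125])]
bar_mid [(0.77, [0.539, 0.0346, 0.1202]), (0.73, [0.4099, -0.2382, 0.1234]), (0.71, [0.6792, 0.3242, 0.1211])]
boss_top [(0.7, [0.418, -0
[... 733 characters left out ...]
 0.0123]), (0.95, [0.409, -0.2403, 0.0121]), (0.58, [0.527, 0.03, 0.0117])]
bar_end [(0.63, [0.4031, -0.2438, 0.1219]), (0.56, [0.678, 0.3198, 0.1214]), (0.53, [0.5275, 0.0287, 0.1201])]
driver_grip [(0.6, [0.4236, 0.1265, 0.0227]), (0.19, [0.5271, 0.0312, 0.1199])]
mouse_center [(0.67, [0.6174, -0.0872, 0.0337])]
dish_center [(0.84, [0.6484, 0.1174, 0.0123]), (0.18, [0.4277, 0.1287, 0.0224])]
wrist 340.7612552690726 [[ 2.64278073e-01  9.64446505e-01 -2.00149100e-04]
 [ 9.32029930e-01 -2.55341905e-01  2.57139497e-01]
 [ 2.47946182e-01 -6.81428755e-02 -9.66374275e-01]] [-0.65012052 -0.02628713  0.39168516]
foot []
bar_mid []
boss_top []
bar_end []
driver_grip []
mouse_center []
dish_center []
```

View pics/scene0.png

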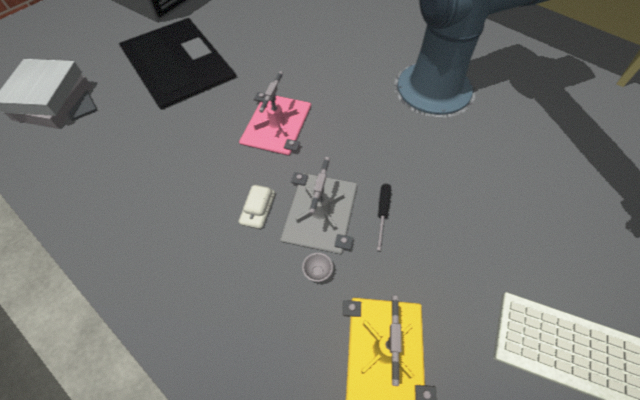

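View pics/top0.png

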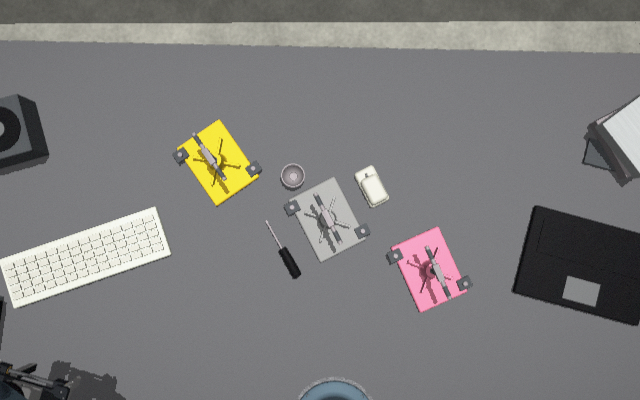

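Look-alikes by top-image pixel: yellow foot (212,160), pink foot (430,270) and plain grey cast foot (327,219). I choose the grey one. Next I'll check it in a close crop and measure the bar from depth.

```bash
cat > h.py <<'E'
import numpy as np, cv2
from scipy.spatial.transform import Rotation as Ro
def cloud(c):
    d=c["depth"]; v,u=np.mgrid[:d.shape[0],:d.shape[1]]
    P=np.stack([(u-c["cx"])/c["fx"]*d,(v-c["cy"])/c["fy"]*d,d],-1)
    W=(P-c["t"])@c["R"]; W[d<=0]=np.nan
    return W
def barfit(c,ctr=(.53,.03),r=.09,zlo=.104,zhi=.135):
    W=cloud(c).reshape(-1,3)
    m=(np.hypot(W[:,0]-ctr[0],W[:,1]-ctr[1])<r)&(W[:,2]>zlo)&(W[:,2]<zhi)
    p=W[m]; q=p[:,:2]; mu=q.mean(0); _,s,vt=np.linalg.svd(q-mu); a=vt[0]
    t=(q-mu)@a; n=(q-mu)@np.array([-a[1],a[0]])
    mid=mu+a*(t.max()+t.min())/2+np.array([-a[1],a[0]])*(n.max()+n.min())/2
    return dict(n=m.sum(),mu=mu,mid=mid,ang=np.arctan2(a[1],a[0]),len=np.ptp(t),wid=np.ptp(n),z=np.percentile(p[:,2],[5,50,95]))
def tool(s):
    q=s["eef_rot"]; return Ro.from_quat([q[1],q[2],q[3],q[0]])
E
python3 - <<'E'
from plant import *
from h import *
for n in ("scene","top"):
    c=camera(n); print(n,barfit(c))
    if n=="top":
        im=cv2.resize(c["image"][160:280,250:410],None,fx=5,fy=5,interpolation=cv2.INTER_CUBIC); cv2.imwrite("pics/crop.png",im)
    # colour of the foot at plate
    W=cloud(c); m=(np.hypot(W[...,0]-.53,W[...,1]-.03)<.12)&(W[...,2]>.008)&(W[...,2]<.016)
    cnt=cv2.minAreaRect(W[m][:,:2].astype(np.float32)); print(cnt, m.sum())
s=state(); print(tool(s).as_matrix())
E
```

```text
scene {'n': np.int64(395), 'mu': array([0.53461353, 0.03142766]), 'mid': array([0.53045492, 0.02866127]), 'ang': np.float64(0.48944535437473413), 'len': np.float64(0.1386877667521746), 'wid': np.float64(0.016747498177560133), 'z': array([0.11398661, 0.11960777, 0.12511517])}
((0.5394949316978455, 0.011420905590057373), (0.19010767340660095, 0.19814473390579224), 28.542461395263672) 3250
top {'n': np.int64(297), 'mu': array([0.52869134, 0.02929688]), 'mid': array([0.52868043, 0.02956646]), 'ang': np.float64(-2.648909763489797), 'len': np.float64(0.1388249506966856), 'wid': np.float64(0.01627098923664013), 'z': array([0.11620569, 0.12182558, 0.12815419])}
((0.5297975540161133, 0.023496411740779877), (0.22557450830936432, 0.21711713075637817), 1.106575608253479) 2434
[[ 2.64635043e-01 -1.93714102e-05 -9.64348637e-01]
 [ 9.64348636e-01 -3.68497648e-05  2.64635044e-01]
 [-4.06623744e-05 -9.99999999e-01  8.92905396e-06]]
```

View pics/crop.png

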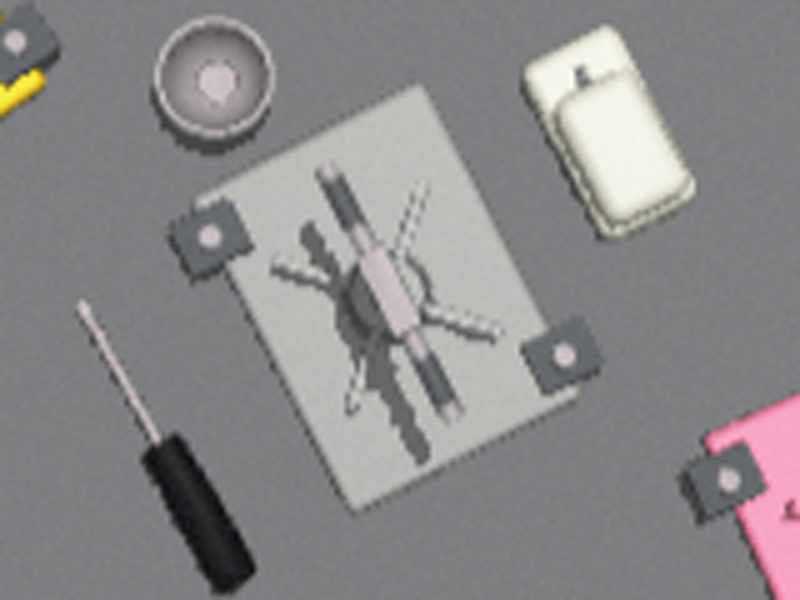

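The crop shows the grey foot with its wrench at (390,290), the dish at (215,85), the screwdriver at (165,450) and the mouse at (610,130). It is the right foot: neither pink nor yellow. Tool y points down, so +y turn is clockwise, which is forward. Moving over now at a safe height.

```bash
python3 -m creep '[-1,-0.25,0,-0.3,0,0,0, -1,-0.5,0,-0.6,0,0,0, -1,-0.74,0,-0.9,0,0,0, -1,-0.74,0,-0.9,0,0,0]'
python3 -m creep '[-1,-0.25,0,-0.3,0,0,0, -1,-0.5,0,-0.6,0,0,0, -1,-0.74,0,-0.9,0,0,0, -1,-0.74,0,-0.9,0,0,0]'
python3 -m creep '[-1,-0.25,0,-0.3,0,0,0, -1,-0.5,0,-0.6,0,0,0, -1,-0.74,0,-0.9,0,0,0, -1,-0.74,0,-0.9,0,0,0]'
python3 -m creep '[-1,-0.25,0,-0.3,0,0,0, -1,-0.5,0,-0.6,0,0,0, -1,-0.74,0,-0.9,0,0,0, -1,-0.74,0,-0.9,0,0,0]'
```

```text
time: 1.8
position: [0.254, 0.511, 0.4048]
eef_rot: [-0.563, 0.563, 0.428, -0.428]
contact_force: [-0.1, -0.2, -0.5]
opening: 1.002
time: 2.3
position: [0.3353, 0.3956, 0.4051]
eef_rot: [0.564, -0.564, -0.427, 0.427]
contact_force: [-0.2, 0.5, 0.1]
opening: 1.0
time: 2.8
position: [0.4161, 0.2803, 0.4053]
eef_rot: [0.564, -0.564, -0.427, 0.426]
contact_force: [-0.6, 0.0, 0.1]
opening: 1.001
time: 3.3
position: [0.4966, 0.1654, 0.4053]
eef_rot: [0.565, -0.564, -0.426, 0.425]
contact_force: [-1.0, 0.2, -0.7]
opening: 1.001
```

```bash
cat >> h.py <<'E'
def info(s):
    T=tool(s).as_matrix(); x=T[:,0]
    return s["position"], np.arctan2(x[1],x[0]), s["joints"], T[2,1]
def go(s,pos,yaw):
    """units for shift (tool axes) and y-turn to reach pos with jaw yaw"""
    T=tool(s).as_matrix(); d=T.T@(np.array(pos)-s["position"])/.12
    Rt=np.array([[np.cos(yaw),0,-np.sin(yaw)],[np.sin(yaw),0,np.cos(yaw)],[0,-1,0.]])
    # tool z = x cross y
    Rt[:,2]=np.cross(Rt[:,0],Rt[:,1])
    rv=Ro.from_matrix(T.T@Rt).as_rotvec()/np.pi
    return np.round(d,3),np.round(rv,3)
E
python3 - <<'E'
from plant import *
from h import *
s=state(); print(info(s))
b=np.radians(28.2); p=np.array([.529,.029])+.052*np.array([np.cos(b),np.sin(b)])
print(p,go(s,[p[0],p[1],.40],b+np.pi/2))
E
```

```text
(array([0.49657615, 0.16539221, 0.40532827]), np.float64(1.2920320823269407), array([ 1.04465433e-01, -5.50129297e-02,  1.87887123e+00,  1.40367817e-03,
        1.31663682e+00, -1.18791841e+00]), np.float64(-0.9999984745704955))
[0.57482778 0.05357264] (array([-0.716,  0.044, -0.883]), array([ 0.   , -0.245,  0.   ]))
```

```bash
python3 -m creep '[-1,-0.2,0,-0.25,0,-0.05,0, -1,-0.4,0,-0.5,0,-0.1,0, -1,-0.6,0,-0.75,0,-0.15,0, -1,-0.716,0.044,-0.883,0,-0.2,0, -1,-0.716,0.044,-0.883,0,-0.245,0, -1,-0.716,0.044,-0.883,0,-0.245,0]'
python3 - <<'E'
from plant import *
from h import *
s=state(); print(info(s))
for n in ("wrist","top","scene"):
    c=camera(n); cv2.imwrite(f"pics/{n}1.png",c["image"]); 
    try: print(n,barfit(c))
    except Exception as e: print(n,e)
E
```

```text
time: 4.05
position: [0.5746, 0.0557, 0.3997]
eef_rot: [-0.364, 0.363, 0.607, -0.606]
contact_force: [0.0, 0.4, -0.4]
opening: 0.999
(array([0.57461328, 0.05572801, 0.39972243]), np.float64(2.0621951207726243), array([-0.09994371,  0.08101309,  1.75196849,  0.00234836,  1.30848728,
       -2.1627464 ]), np.float64(-0.9999974202759077))
wrist {'n': np.int64(3159), 'mu': array([0.52505701, 0.02548564]), 'mid': array([0.52877546, 0.0277628 ]), 'ang': np.float64(0.4926937550478868), 'len': np.float64(0.13943487137712324), 'wid': np.float64(0.016593110474233654), 'z': array([0.11639148, 0.12015412, 0.12507404])}
top {'n': np.int64(122), 'mu': array([0.52570274, 0.0284486 ]), 'mid': array([0.50850168, 0.01871958]), 'ang': np.float64(-2.6454989593772242), 'len': np.float64(0.09290167404355913), 'wid': np.float64(0.016172767313820478), 'z': array([0.11859613, 0.12473747, 0.12866913])}
scene {'n': np.int64(395), 'mu': array([0.53473899, 0.03150208]), 'mid': array([0.53081166, 0.02854252]), 'ang': np.float64(0.4902285150958845), 'len': np.float64(0.1391237505680159), 'wid': np.float64(0.016307956838534407), 'z': array([0.11303808, 0.11992388, 0.12500244])}
```

View pics/wrist1.png

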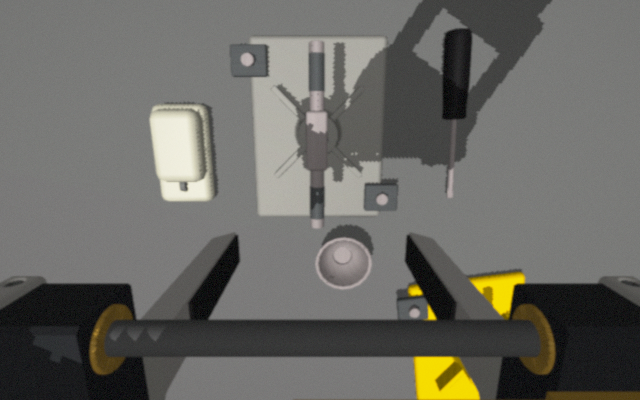

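The wrist view shows the bar at (317,130), aligned with the tool, and the fingers straddling its near end (317,190), clear of the dish. Descending to grip.

```bash
python3 -m creep '[-1,-0.021,0.3,0.01,0,0,0, -1,-0.021,0.6,0.01,0,0,0, -1,-0.021,0.88,0.01,0,0,0, -1,-0.021,0.88,0.01,0,0,0]'
python3 - <<'E'
from plant import *
from h import *
s=state(); print(info(s), s["contact_force"])
for n in ("wrist","scene"):
    c=camera(n); cv2.imwrite(f"pics/{n}2.png",c["image"]);
E
```

```text
time: 4.7
position: [0.5736, 0.0533, 0.2918]
eef_rot: [0.366, -0.362, -0.606, 0.607]
contact_force: [0.4, 0.3, 1.1]
opening: 0.999
(array([0.57356409, 0.05325922, 0.29176674]), np.float64(2.061465486029819), array([-0.10444528,  0.20417446,  1.82692047,  0.00228875,  1.11574904,
       -2.1669295 ]), np.float64(-0.999984104073727)) [0.41452339 0.27164165 1.0555711 ]
```

View pics/wrist2.png

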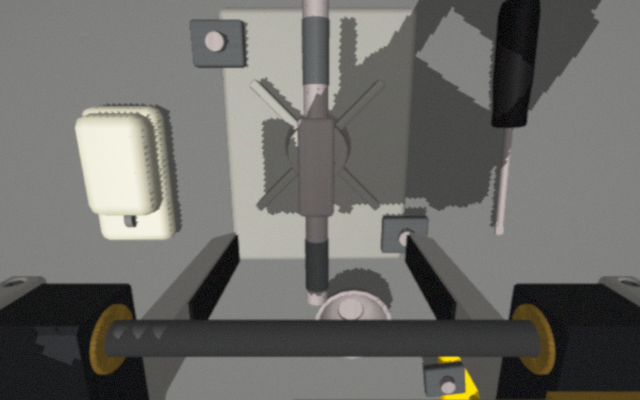

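```bash
python3 -m creep '[0,0,0,0,0,0,0, 0.5,0,0,0,0,0,0, 0.6,0,0,0,0,0,0, 0.7,0,0,0,0,0,0, 0.8,0,0,0,0,0,0, 1,0,0,0,0,0,0, 1,0,0,0,0,0,0, 1,0,0,0,0,0,0]'
python3 - <<'E'
from plant import *
from h import *
s=state(); print(info(s), s["contact_force"],s["ft_torque"],s["opening"])
E
```

```text
time: 5.8
position: [0.5751, 0.0529, 0.2954]
eef_rot: [-0.363, 0.364, 0.607, -0.606]
contact_force: [0.2, 0.2, -0.2]
opening: 0.183
(array([0.57509662, 0.0529048 , 0.29544952]), np.float64(2.06169943633863), array([-0.10477182,  0.20111834,  1.82285923,  0.00218195,  1.11578082,
       -2.1674276 ]), np.float64(-0.9999963953265231)) [ 0.22001274  0.15965395 -0.17790995] [0.03879438 0.00709915 0.00736323] 0.1832774845946045
```

```bash
python3 -m creep '[1,0,0,0,0,0,0, 1,0,0,0,0,0,0]'
python3 - <<'E'
from plant import *
from h import *
s=state(); print(info(s), s["contact_force"],s["ft_torque"],s["opening"])
c=camera("wrist"); cv2.imwrite("pics/wrist3.png",c["image"])
E
```

```text
time: 6.05
position: [0.5751, 0.0528, 0.2954]
eef_rot: [-0.363, 0.364, 0.607, -0.606]
contact_force: [0.0, -0.5, 0.0]
opening: 0.106
(array([0.57513991, 0.05280094, 0.29544957]), np.float64(2.0617263306292557), array([-1.04903483e-01,  2.01157430e-01,  1.82281324e+00,  1.84920694e-03,
        1.11552925e+00, -2.16744091e+00]), np.float64(-0.9999964296129235)) [ 0.02034401 -0.54334638  0.0179162 ] [-0.10806341 -0.05423391  0.01808499] 0.10643913480097512
```

View pics/wrist3.png

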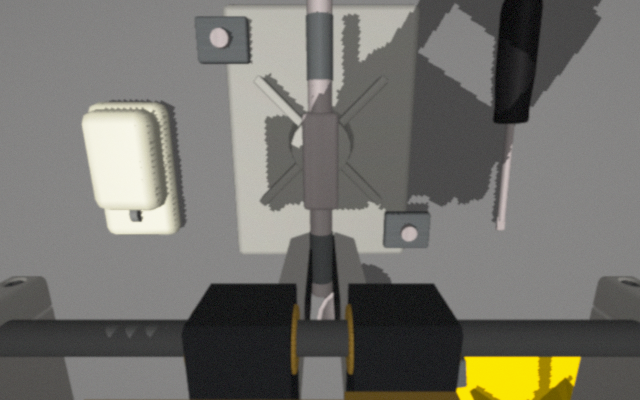

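The fingers are on the bar end at (320,275), with a 10 mm opening. I'll try 20° first.

```bash
python3 -m creep '[1,0,0,0,0,0,0, 1,-0.038,0.002,0,0,0.028,0, 1,-0.075,0,0.007,0,0.056,0, 1,-0.148,0,0.026,0,0.111,0, 1,-0.148,0,0.026,0,0.111,0]'
python3 - <<'E'
from plant import *
from h import *
s=state(); print(info(s), s["contact_force"],s["ft_torque"],s["opening"])
p=s["position"][:2]-[.529,.0283]; F=s["contact_force"]
print(np.hypot(*p),np.arctan2(p[1],p[0])-.492, p[0]*F[1]-p[1]*F[0])
c=camera("scene");print(barfit(c))
E
```

```text
time: 6.72
position: [0.5808, 0.0356, 0.2955]
eef_rot: [-0.463, 0.463, 0.536, -0.534]
contact_force: [-0.2, 1.3, -0.3]
opening: 0.106
(array([0.58084566, 0.03556809, 0.29548833]), np.float64(1.7145253594650445), array([-0.13389384,  0.2106527 ,  1.81154947,  0.00260424,  1.11726649,
       -1.8495555 ]), np.float64(-0.999995001430859)) [-0.15661033  1.33950658 -0.34474634] [ 0.16042492 -0.04517554  0.14445603] 0.10557788627200979
0.05235262554868067 -0.3527205866221669 0.07058585813316659
{'n': np.int64(297), 'mu': array([0.55397306, 0.03544132]), 'mid': array([0.53023294, 0.02811764]), 'ang': np.float64(0.16388659553246324), 'len': np.float64(0.139538994806311), 'wid': np.float64(0.03494316329597756), 'z': array([0.10894085, 0.11957405, 0.13117489])}
```

Torque about the tap's axis, r×F plus the moment, is 0.215 N m, which matches the friction. That gives me a good way to feel the bottom. Carrying on 160° to complete half a turn.

```bash
cat >> h.py <<'E'
def rep(s,C=(.529,.0283)):
    p=s["position"][:2]-np.array(C); F=s["contact_force"]
    yaw=info(s)[1]; b=(np.arctan2(p[1],p[0]))
    print("t",round(float(s["time"]),2),"pos",np.round(s["position"],4),"r %.4f"%np.hypot(*p),"turn_pos %.3f turn_yaw %.3f"%((.492-b)%(2*np.pi),(2.062-yaw)%(2*np.pi)),
     "tau %.3f (rF %.3f M %.3f)"%(p[0]*F[1]-p[1]*F[0]+s["ft_torque"][2],p[0]*F[1]-p[1]*F[0],s["ft_torque"][2]),"F",np.round(F,1),"j1,j6",np.round(s["joints"][[0,5]],3),"open %.3f"%s["opening"])
E
python3 -m creep '[1,-0.075,0,0.007,0,0.056,0, 1,-0.148,0,0.026,0,0.111,0, 1,-0.217,0,0.058,0,0.167,0, 1,-0.278,0,0.101,0,0.222,0, 1,-0.332,0,0.155,0,0.278,0, 1,-0.375,0,0.217,0,0.333,0, 1,-0.407,0,0.285,0,0.389,0, 1,-0.426,0,0.358,0,0.444,0, 1,-0.433,0,0.433,0,0.5,0, 1,-0.426,0,0.508,0,0.556,0, 1,-0.407,0,0.581,0,0.611,0, 1,-0.375,0,0.65,0,0.667,0, 1,-0.332,0,0.711,0,0.722,0, 1,-0.278,0,0.765,0,0.778,0, 1,-0.217,0,0.808,0,0.833,0, 1,-0.148,0,0.84,0,0.889,0, 1,-0.148,0,0.84,0,0.889,0]'
python3 - <<'E'
from plant import *
from h import *
rep(state())
c=camera("scene");cv2.imwrite("pics/s4.png",c["image"])
c=camera("wrist");cv2.imwrite("pics/w4.png",c["image"]);rep(state())
E
```

```text
time: 8.9
position: [0.4834, 0.0039, 0.2949]
eef_rot: [0.609, -0.607, 0.361, -0.362]
contact_force: [3.1, -1.9, -4.7]
opening: 0.106
t 8.9 pos [0.4834 0.0039 0.2949] r 0.0518 turn_pos 3.142 turn_yaw 3.134 tau 0.155 (rF 0.163 M -0.008) F [ 3.1 -1.9 -4.7] j1,j6 [-0.227  0.844] open 0.106
t 9.0 pos [0.4836 0.0036 0.2949] r 0.0517 turn_pos 3.135 turn_yaw 3.135 tau 0.165 (rF 0.123 M 0.042) F [ 2.1 -1.6 -4. ] j1,j6 [-0.228  0.844] open 0.107
```

View pics/w4.png

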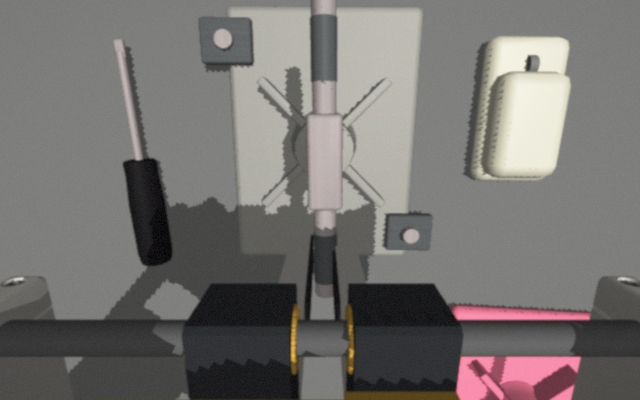

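Half a turn is done: the bar is at 3.135 rad, still centred in the fingers at (323,250). Next, 85° back.

```bash
python3 -m creep '[1,0.075,0,0.007,0,-0.056,0, 1,0.148,0,0.026,0,-0.111,0, 1,0.217,0,0.058,0,-0.167,0, 1,0.278,0,0.101,0,-0.222,0, 1,0.332,0,0.155,0,-0.278,0, 1,0.375,0,0.217,0,-0.333,0, 1,0.407,0,0.285,0,-0.389,0, 1,0.426,0,0.358,0,-0.444,0, 1,0.431,0,0.395,0,-0.472,0, 1,0.431,0,0.395,0,-0.472,0, 1,0.431,0,0.395,0,-0.472,0]'
python3 - <<'E'
from plant import *
from h import *
rep(state())
E
```

```text
time: 10.38
position: [0.55, -0.0195, 0.2953]
eef_rot: [0.693, -0.692, -0.145, 0.143]
contact_force: [-0.6, -2.4, 1.1]
opening: 0.106
t 10.38 pos [ 0.55   -0.0195  0.2953] r 0.0523 turn_pos 1.649 turn_yaw 1.653 tau -0.161 (rF -0.077 M -0.084) F [-0.6 -2.4  1.1] j1,j6 [-0.242 -0.652] open 0.106
```

```bash
python3 -m creep '[1,-0.075,0,0.007,0,0.056,0, 1,-0.148,0,0.026,0,0.111,0, 1,-0.217,0,0.058,0,0.167,0, 1,-0.278,0.002,0.101,0,0.222,0, 1,-0.332,0.002,0.155,0,0.278,0, 1,-0.375,0.002,0.217,0,0.333,0, 1,-0.407,0.003,0.285,0,0.389,0, 1,-0.426,0.003,0.358,0,0.444,0, 1,-0.433,0.004,0.433,0,0.5,0, 1,-0.426,0.004,0.508,0,0.556,0, 1,-0.407,0.005,0.581,0,0.611,0, 1,-0.375,0.005,0.65,0,0.667,0, 1,-0.332,0.006,0.711,0,0.722,0, 1,-0.278,0.006,0.765,0,0.778,0, 1,-0.217,0.007,0.808,0,0.833,0, 1,-0.148,0.007,0.84,0,0.889,0, 1,-0.112,0.007,0.851,0,0.917,0, 1,-0.112,0.007,0.851,0,0.917,0, 1,-0.112,0.007,0.851,0,0.917,0]'
python3 - <<'E'
from plant import *
from h import *
rep(state())
E
```

```text
time: 12.75
position: [0.4967, 0.0686, 0.2941]
eef_rot: [0.234, -0.232, 0.668, -0.668]
contact_force: [-0.7, -3.0, -3.5]
opening: 0.111
t 12.75 pos [0.4967 0.0686 0.2941] r 0.0517 turn_pos 4.529 turn_yaw 4.532 tau 0.210 (rF 0.124 M 0.086) F [-0.7 -3.  -3.5] j1,j6 [-0.089  2.38 ] open 0.111
```

```bash
python3 -m creep '[1,0.075,0,0.007,0,-0.056,0, 1,0.148,0,0.026,0,-0.111,0, 1,0.217,0,0.058,0,-0.167,0, 1,0.278,0,0.101,0,-0.222,0, 1,0.332,0,0.155,0,-0.278,0, 1,0.375,0,0.217,0,-0.333,0, 1,0.407,0,0.285,0,-0.389,0, 1,0.418,0,0.321,0,-0.417,0, 1,0.418,0,0.321,0,-0.417,0, 1,0.418,0,0.321,0,-0.417,0]'
python3 - <<'E'
from plant import *
from h import *
rep(state())
E
```

```text
time: 14.0
position: [0.4814, 0.0074, 0.2945]
eef_rot: [0.592, -0.59, 0.388, -0.388]
contact_force: [-2.1, 0.1, 3.7]
opening: 0.102
t 14.0 pos [0.4814 0.0074 0.2945] r 0.0520 turn_pos 3.220 turn_yaw 3.223 tau -0.193 (rF -0.046 M -0.147) F [-2.1  0.1  3.7] j1,j6 [-0.221  0.94 ] open 0.102
```

The strokes are done in order and the tap is near 3.27 rad. Now I'll release, lift, turn the wrist half a turn back and regrip the same end.

```bash
python3 -m creep '[0.6,0,0,0,0,0,0, 0,0,0,0,0,0,0, -0.5,0,0,0,0,0,0, -0.5,0,0,0,0,0,0, -0.5,0,0,0,0,0,0, -0.5,0,0,0,0,0,0, -0.5,0,-0.2,0,0,0,0, -0.5,0,-0.5,0,0,0,0, -0.5,0,-0.5,0,0,0,0]'
python3 -m creep '[-0.5,0,0,0,0,-0.056,0, -0.5,0,0,0,0,-0.111,0, -0.5,0,0,0,0,-0.167,0, -0.5,0,0,0,0,-0.222,0, -0.5,0,0,0,0,-0.278,0, -0.5,0,0,0,0,-0.333,0, -0.5,0,0,0,0,-0.389,0, -0.5,0,0,0,0,-0.444,0, -0.5,0,0,0,0,-0.5,0, -0.5,0,0,0,0,-0.556,0, -0.5,0,0,0,0,-0.611,0, -0.5,0,0,0,0,-0.667,0, -0.5,0,0,0,0,-0.722,0, -0.5,0,0,0,0,-0.778,0, -0.5,0,0,0,0,-0.833,0, -0.5,0,0,0,0,-0.889,0, -0.5,0,0,0,0,-0.944,0, -0.5,0,0,0,0,-0.944,0]'
python3 - <<'E'
from plant import *
from h import *
s=state();rep(s)
for n in ("wrist","scene"):
    c=camera(n); cv2.imwrite(f"pics/{n}5.png",c["image"]); print(barfit(c))
b=.492-3.265
p=np.array([.529,.0283])+.052*np.array([np.cos(b),np.sin(b)])
print(info(s)[1],go(s,[p[0],p[1],.2945],b-np.pi/2))
E
```

```text
time: 15.12
position: [0.4821, 0.0072, 0.3573]
eef_rot: [0.593, -0.59, 0.385, -0.39]
contact_force: [-1.0, -0.3, -0.6]
opening: 0.748
time: 17.38
position: [0.4818, 0.0072, 0.356]
eef_rot: [-0.437, 0.441, 0.556, -0.553]
contact_force: [0.1, 0.0, 0.2]
opening: 0.754
t 17.38 pos [0.4818 0.0072 0.356 ] r 0.0517 turn_pos 3.213 turn_yaw 0.260 tau -0.009 (rF 0.000 M -0.009) F [0.1 0.  0.2] j1,j6 [-0.221 -2.024] open 0.754
{'n': np.int64(2682), 'mu': array([0.5129064 , 0.02228324]), 'mid': array([0.52893997, 0.02764727]), 'ang': np.float64(0.32678988879836446), 'len': np.float64(0.1404386526322484), 'wid': np.float64(0.015959282200601055), 'z': array([0.11502741, 0.11955372, 0.12398517])}
{'n': np.int64(413), 'mu': array([0.53464052, 0.03104806]), 'mid': array([0.53025897, 0.02835149]), 'ang': np.float64(0.3239451930289691), 'len': np.float64(0.138643200418066), 'wid': np.float64(0.01652001609064457), 'z': array([0.11215333, 0.11873987, 0.12428755])}
1.802253943099137 (array([0.022, 0.513, 0.01 ]), array([ 0.002, -0.044, -0.   ]))
```

View pics/wrist5.png

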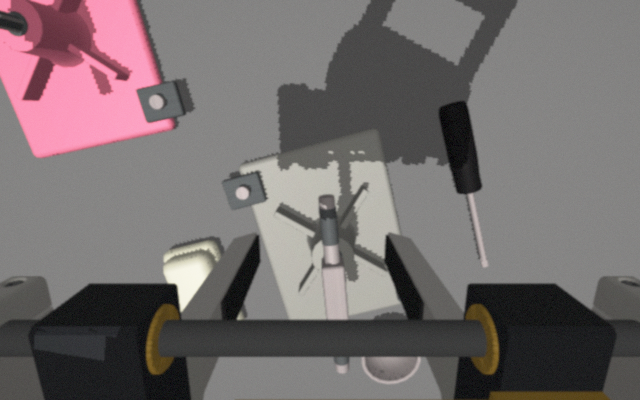

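The wrist view shows the bar end at (328,235) between the open fingers. The mouse, dish and screwdriver are untouched. Bar angle gives the tap at about 3.3 rad. Going down to regrip.

```bash
python3 -m creep '[-0.5,0.04,0,0.009,0,-0.032,0, -0.5,0.04,0.25,0.009,0,-0.032,0, -0.5,0.04,0.51,0.009,0,-0.032,0, -0.5,0.04,0.51,0.009,0,-0.032,0, 0.3,0.04,0.51,0.009,0,-0.032,0, 0.6,0.04,0.51,0.009,0,-0.032,0, 0.7,0.04,0.51,0.009,0,-0.032,0]'
python3 -m creep '[0.8,0,0,0,0,0,0, 1,0,0,0,0,0,0, 1,0,0,0,0,0,0, 1,0,0,0,0,0,0, 1,0,0,0,0,0,0, 1,0,0,0,0,0,0]'
python3 - <<'E'
from plant import *
from h import *
s=state();rep(s);print(info(s)[1])
c=camera("wrist"); cv2.imwrite(f"pics/w6.png",c["image"])
E
```

```text
time: 18.35
position: [0.4806, 0.0116, 0.2963]
eef_rot: [-0.408, 0.413, 0.577, -0.574]
contact_force: [-0.8, -0.8, 0.6]
opening: 0.469
time: 19.1
position: [0.4806, 0.0116, 0.2963]
eef_rot: [-0.408, 0.413, 0.577, -0.574]
contact_force: [0.1, 0.4, 0.4]
opening: 0.102
t 19.1 pos [0.4806 0.0116 0.2963] r 0.0512 turn_pos 3.301 turn_yaw 0.160 tau -0.003 (rF -0.018 M 0.016) F [0.1 0.4 0.4] j1,j6 [-0.213 -2.116] open 0.102
1.9019787101766068
```

View pics/w6.png

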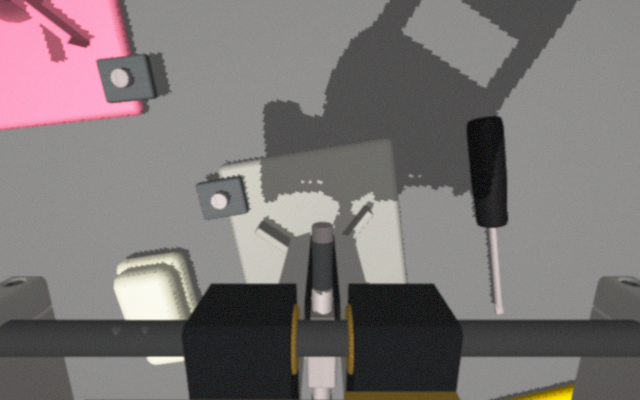

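```bash
python3 -m creep '[1,0.075,0,-0.007,0,0.056,0, 1,0.148,0,-0.026,0,0.111,0, 1,0.217,0.002,-0.058,0,0.167,0, 1,0.278,0.002,-0.101,0,0.222,0, 1,0.332,0.003,-0.155,0,0.278,0, 1,0.375,0.004,-0.217,0,0.333,0, 1,0.407,0.004,-0.285,0,0.389,0, 1,0.426,0.005,-0.358,0,0.444,0, 1,0.433,0.006,-0.433,0,0.5,0, 1,0.426,0.006,-0.508,0,0.556,0, 1,0.407,0.007,-0.581,0,0.611,0, 1,0.375,0.008,-0.65,0,0.667,0, 1,0.375,0.008,-0.65,0,0.667,0, 1,0.375,0.008,-0.65,0,0.667,0]'
python3 - <<'E'
from plant import *
from h import *
rep(state())
E
```

```text
time: 20.9
position: [0.539, 0.0792, 0.295]
eef_rot: [-0.704, 0.704, -0.065, 0.07]
contact_force: [-2.8, -4.1, -3.5]
opening: 0.109
t 20.9 pos [0.539  0.0792 0.295 ] r 0.0519 turn_pos 5.399 turn_yaw 2.253 tau 0.243 (rF 0.099 M 0.144) F [-2.8 -4.1 -3.5] j1,j6 [-0.062  0.129] open 0.109
```

```bash
cat > r.py <<'E'
from plant import *
from h import *
rep(state())
E
python3 -m creep '[1,0.015,0,0,0,0.011,0, 1,0.03,0,-0.001,0,0.022,0, 1,0.045,0,-0.002,0,0.033,0, 1,0.045,0,-0.002,0,0.033,0]' >/dev/null; python3 r.py
```

```text
t 21.4 pos [0.5443 0.0779 0.295 ] r 0.0519 turn_pos 5.503 turn_yaw 2.356 tau 0.244 (rF 0.107 M 0.137) F [-3.3 -3.7 -0.2] j1,j6 [-0.064  0.231] open 0.111
```

```bash
python3 -m creep '[1,0.015,0,0,0,0.011,0, 1,0.03,0,-0.001,0,0.022,0, 1,0.03,0,-0.001,0,0.022,0]' >/dev/null; python3 r.py
```

```text
t 21.77 pos [0.5478 0.0767 0.2949] r 0.0519 turn_pos 5.574 turn_yaw 2.426 tau 0.250 (rF 0.141 M 0.109) F [-4.  -2.8  0.4] j1,j6 [-0.066  0.299] open 0.112
```

```bash
python3 -m creep '[1,0.015,0,0,0,0.011,0, 1,0.03,0,-0.001,0,0.022,0, 1,0.03,0,-0.001,0,0.022,0]' >/dev/null; python3 r.py
```

```text
t 22.15 pos [0.5512 0.0753 0.2949] r 0.0519 turn_pos 5.645 turn_yaw 2.496 tau 0.264 (rF 0.157 M 0.107) F [-4.6 -2.6  0.6] j1,j6 [-0.068  0.366] open 0.108
```

```bash
python3 -m creep '[1,0.015,0,0,0,0.011,0, 1,0.03,0.001,-0.001,0,0.022,0, 1,0.03,0.001,-0.001,0,0.022,0]' >/dev/null; python3 r.py
```

```text
t 22.52 pos [0.5545 0.0736 0.2948] r 0.0520 turn_pos 5.716 turn_yaw 2.566 tau 0.202 (rF 0.141 M 0.062) F [-4.5 -2.5  0.9] j1,j6 [-0.071  0.433] open 0.109
```

```bash
echo; python3 r.py
```

```text
t 22.52 pos [0.5545 0.0736 0.2948] r 0.0520 turn_pos 5.716 turn_yaw 2.566 tau 0.202 (rF 0.141 M 0.062) F [-4.5 -2.5  0.9] j1,j6 [-0.071  0.433] open 0.109
```

```bash
python3 -m creep '[1,0.015,0,0,0,0.011,0, 1,0.03,0.001,-0.001,0,0.022,0, 1,0.03,0.001,-0.001,0,0.022,0]' >/dev/null; python3 r.py
```

```text
t 22.9 pos [0.5577 0.0718 0.2948] r 0.0521 turn_pos 5.787 turn_yaw 2.635 tau 0.182 (rF 0.086 M 0.096) F [-3.6 -2.4  0.6] j1,j6 [-0.074  0.5  ] open 0.106
```

```bash
python3 -m creep '[1,0.015,0,0,0,0.011,0, 1,0.03,0.001,-0.001,0,0.022,0, 1,0.03,0.001,-0.001,0,0.022,0]' >/dev/null; python3 r.py
```

```text
t 23.27 pos [0.5607 0.0697 0.2947] r 0.0521 turn_pos 5.858 turn_yaw 2.705 tau 0.175 (rF 0.114 M 0.061) F [-4.2 -1.9  0.7] j1,j6 [-0.077  0.566] open 0.107
```

```bash
python3 -m creep '[1,0.015,0,0,0,0.011,0, 1,0.03,0.001,-0.001,0,0.022,0, 1,0.03,0.001,-0.001,0,0.022,0]' >/dev/null; python3 r.py
```

```text
t 23.65 pos [0.5636 0.0674 0.2947] r 0.0522 turn_pos 5.930 turn_yaw 2.775 tau 0.236 (rF 0.123 M 0.113) F [-4.3 -1.2  1.1] j1,j6 [-0.081  0.632] open 0.108
```

```bash
python3 -m creep '[1,0.015,0,0,0,0.011,0, 1,0.03,0.001,-0.001,0,0.022,0, 1,0.03,0.001,-0.001,0,0.022,0]' >/dev/null; python3 r.py
```

```text
t 24.02 pos [0.5664 0.0649 0.2946] r 0.0523 turn_pos 6.001 turn_yaw 2.844 tau 0.272 (rF 0.148 M 0.125) F [-5.  -0.9  2.1] j1,j6 [-0.085  0.698] open 0.109
```

```bash
python3 -m creep '[1,0.015,0,0,0,0.011,0, 1,0.03,0.001,-0.001,0,0.022,0, 1,0.03,0.001,-0.001,0,0.022,0]' >/dev/null; python3 r.py
```

```text
t 24.4 pos [0.5689 0.0622 0.2945] r 0.0524 turn_pos 6.071 turn_yaw 2.914 tau 0.311 (rF 0.152 M 0.159) F [-4.9 -0.3  2.2] j1,j6 [-0.089  0.763] open 0.105
```

```bash
python3 -m creep '[1,0.015,0,0,0,0.011,0, 1,0.015,0,0,0,0.011,0]' >/dev/null; python3 r.py; python3 -m creep '[1,0,0,0,0,0,0]' >/dev/null; python3 r.py
```

```text
t 24.65 pos [0.5701 0.0609 0.2945] r 0.0524 turn_pos 6.105 turn_yaw 2.949 tau 0.267 (rF 0.108 M 0.160) F [-5.  -1.4  1. ] j1,j6 [-0.091  0.795] open 0.104
t 24.77 pos [0.5701 0.0609 0.2945] r 0.0525 turn_pos 6.103 turn_yaw 2.949 tau 0.225 (rF 0.085 M 0.140) F [-3.9 -1.   1.8] j1,j6 [-0.091  0.795] open 0.109
```

Still only friction. Continuing in 3° steps.

```bash
python3 -m creep '[1,0.011,0,0,0,0.008,0, 1,0.023,0.001,-0.001,0,0.017,0, 1,0.023,0.001,-0.001,0,0.017,0]' >/dev/null; python3 r.py
```

```text
t 25.15 pos [0.5717 0.0588 0.2945] r 0.0525 turn_pos 6.156 turn_yaw 3.002 tau 0.397 (rF 0.200 M 0.197) F [-5.4  0.9  1.1] j1,j6 [-0.095  0.844] open 0.106
```

```bash
python3 -m creep '[1,0,0,0,0,0,0, 1,0,0,0,0,0,0]' >/dev/null; python3 r.py;  python3 -m creep '[1,0.008,0,0,0,0.006,0, 1,0.008,0,0,0,0.006,0, 1,0.008,0,0,0,0.006,0]' >/dev/null; python3 r.py
```

```text
t 25.4 pos [0.5717 0.0589 0.2945] r 0.0525 turn_pos 6.154 turn_yaw 3.001 tau 0.309 (rF 0.096 M 0.213) F [-4.3 -0.8  1.6] j1,j6 [-0.095  0.844] open 0.106
t 25.77 pos [0.5722 0.0582 0.2945] r 0.0525 turn_pos 6.170 turn_yaw 3.020 tau 0.273 (rF 0.100 M 0.173) F [-4.3 -0.7  2.9] j1,j6 [-0.096  0.861] open 0.107
```

```bash
python3 -m creep '[1,0.008,0,0,0,0.006,0, 1,0.015,0,0,0,0.011,0, 1,0.015,0,0,0,0.011,0]' >/dev/null; python3 r.py; python3 -m creep '[1,0,0,0,0,0,0]' >/dev/null; python3 r.py; python3 -m creep '[1,0,0,0,0,0,0]' >/dev/null; python3 r.py
```

```text
t 26.15 pos [0.5732 0.0568 0.2945] r 0.0526 turn_pos 6.203 turn_yaw 3.054 tau 0.373 (rF 0.115 M 0.258) F [-5.7 -1.1  1.8] j1,j6 [-0.098  0.893] open 0.106
t 26.27 pos [0.5732 0.0569 0.2945] r 0.0526 turn_pos 6.201 turn_yaw 3.053 tau 0.353 (rF 0.141 M 0.212) F [-4.9  0.   1.7] j1,j6 [-0.098  0.893] open 0.104
t 26.4 pos [0.5731 0.0569 0.2944] r 0.0526 turn_pos 6.200 turn_yaw 3.053 tau 0.334 (rF 0.084 M 0.250) F [-4.7 -1.1  2.9] j1,j6 [-0.098  0.892] open 0.106
```

Run:
```python
from plant import *
from h import *
for n in ("wrist","scene","wrist"):
    c=camera(n); W=cloud(c)
    b=barfit(c); 
    a=(b["ang"]+np.pi/2)%np.pi-np.pi/2
    print(n,b["n"],a,"turn %.3f"%(.492-a+2*np.pi),b["mid"],b["wid"]);rep(state())
cv2.imwrite("pics/w7.png",c["image"])
```

```text
wrist 4345 0.5994295153175315 turn 6.176 [0.54449239 0.03781876] 0.034461668232994555
t 26.45 pos [0.5731 0.0569 0.2944] r 0.0526 turn_pos 6.200 turn_yaw 3.053 tau 0.353 (rF 0.099 M 0.253) F [-4.7 -0.8  1.4] j1,j6 [-0.098  0.892] open 0.105
scene 203 0.8263759226260747 turn 5.949 [0.56408672 0.04550523] 0.0353902298486153
t 26.5 pos [0.5731 0.0569 0.2945] r 0.0526 turn_pos 6.199 turn_yaw 3.053 tau 0.316 (rF 0.072 M 0.244) F [-4.5 -1.3  2.1] j1,j6 [-0.098  0.892] open 0.108
wrist 4349 0.5991752123127907 turn 6.176 [0.54464651 0.03796632] 0.034384219671698246
t 26.55 pos [0.5731 0.057  0.2945] r 0.0526 turn_pos 6.199 turn_yaw 3.053 tau 0.366 (rF 0.148 M 0.218) F [-4.5  0.5  2. ] j1,j6 [-0.098  0.892] open 0.106
```

View pics/w7.png

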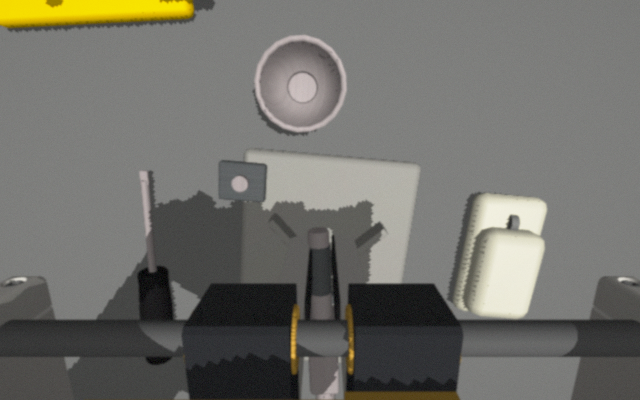

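```bash
python3 -m creep '[1,0.008,0,0,0,0.006,0, 1,0.015,0,0,0,0.011,0, 1,0.015,0,0,0,0.011,0]' >/dev/null; python3 r.py; python3 -m creep '[1,0,0,0,0,0,0]' >/dev/null; python3 r.py
```

```text
t 26.93 pos [0.5741 0.0555 0.2944] r 0.0527 turn_pos 6.232 turn_yaw 3.087 tau 0.443 (rF 0.158 M 0.285) F [-5.6  0.1  1.2] j1,j6 [-0.1    0.924] open 0.106
t 27.05 pos [0.5741 0.0556 0.2945] r 0.0527 turn_pos 6.230 turn_yaw 3.086 tau 0.396 (rF 0.150 M 0.246) F [-5.5  0.   2.4] j1,j6 [-0.1    0.923] open 0.108
```

```bash
python3 -m creep '[1,0.008,0,0,0,0.006,0, 1,0.015,0,0,0,0.011,0, 1,0.015,0,0,0,0.011,0]' >/dev/null; python3 r.py; python3 -m creep '[1,0,0,0,0,0,0]' >/dev/null; python3 r.py
```

```text
t 27.43 pos [0.575  0.0542 0.2945] r 0.0528 turn_pos 6.263 turn_yaw 3.120 tau 0.367 (rF 0.055 M 0.312) F [-3.9 -1.   2.1] j1,j6 [-0.103  0.955] open 0.108
t 27.55 pos [0.5749 0.0543 0.2944] r 0.0528 turn_pos 6.261 turn_yaw 3.119 tau 0.372 (rF 0.088 M 0.284) F [-5.5 -1.2  3. ] j1,j6 [-0.102  0.954] open 0.111
```

```bash
cat >> h.py <<'E'
def half(c,u,C=(.529,.0283)):
    W=cloud(c).reshape(-1,3); q=W[:,:2]-np.array(C); u=np.array(u); t=q@u; n=q@np.array([-u[1],u[0]])
    m=(t>-.01)&(t<.075)&(abs(n)<.02)&(W[:,2]>.103)&(W[:,2]<.128)
    p=q[m]; mu=p.mean(0); _,s,vt=np.linalg.svd(p-mu); a=vt[0]*np.sign(vt[0]@u)
    return m.sum(),np.arctan2(a[1],a[0]),mu
E
python3 - <<'E'
from plant import *
from h import *
for n in ("scene","top","wrist"):
    c=camera(n); 
    if n!="wrist": cv2.imwrite(f"pics/{n}8.png",c["image"])
    u=-np.array([np.cos(.51),np.sin(.51)])
    k=half(c,u); print(n,k,"turn %.3f"%((.492-k[1]+np.pi)%(2*np.pi)))
rep(state())
E
```

```text
scene (np.int64(0), np.float64(-3.141592653589793), array([nan, nan])) turn 0.492
top (np.int64(83), np.float64(-2.5447757022860653), array([-0.0113665 , -0.00647198])) turn 6.178
wrist (np.int64(1182), np.float64(-2.555727050977527), array([-0.00843669, -0.00557282])) turn 6.189
t 27.7 pos [0.5749 0.0543 0.2944] r 0.0527 turn_pos 6.260 turn_yaw 3.119 tau 0.451 (rF 0.133 M 0.318) F [-5.6 -0.2  1.2] j1,j6 [-0.102  0.954] open 0.110h.py:36: RuntimeWarning: Mean of empty slice.
  p=q[m]; mu=p.mean(0); _,s,vt=np.linalg.svd(p-mu); a=vt[0]*np.sign(vt[0]@u)
  ret = um.true_divide(
```

View pics/scene8.png

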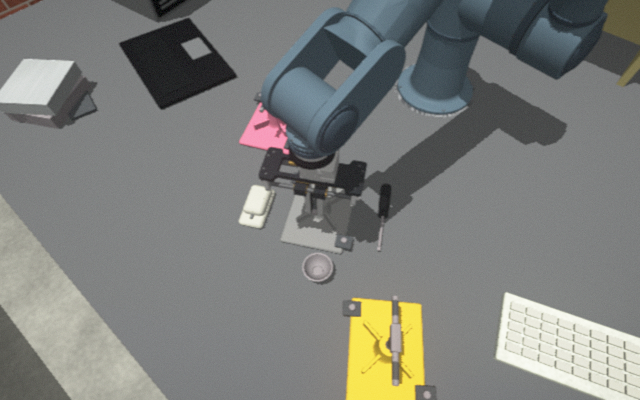

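View pics/top8.png

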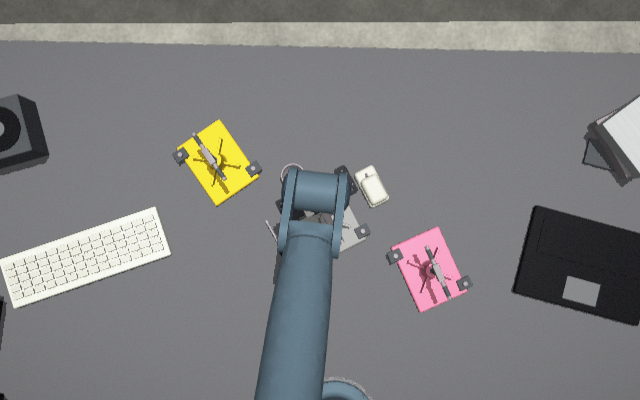

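Gripped bar lags the tool by about 0.07 rad (camera: bar at ≈6.18), so the torque is building against a real stop through some finger compliance. Winding on gently by torque.

```bash
python3 -m creep '[1,0.008,0,0,0,0.006,0, 1,0.015,0,0,0,0.011,0, 1,0.022,0,-0.001,0,0.016,0, 1,0.022,0,-0.001,0,0.016,0]' >/dev/null; python3 r.py; python3 -m creep '[1,0,0,0,0,0,0]' >/dev/null; python3 r.py; python3 -m creep '[1,0,0,0,0,0,0]' >/dev/null; python3 r.py
```

```text
t 28.2 pos [0.5761 0.052  0.2944] r 0.0527 turn_pos 0.026 turn_yaw 3.169 tau 0.393 (rF 0.126 M 0.267) F [-5.6 -0.1  1.5] j1,j6 [-0.106  1.   ] open 0.108
t 28.32 pos [0.5761 0.0521 0.2944] r 0.0527 turn_pos 0.025 turn_yaw 3.169 tau 0.432 (rF 0.113 M 0.319) F [-4.8 -0.   2.1] j1,j6 [-0.106  1.   ] open 0.106
t 28.45 pos [0.5761 0.052  0.2944] r 0.0527 turn_pos 0.025 turn_yaw 3.168 tau 0.424 (rF 0.099 M 0.325) F [-4.9 -0.4  1.4] j1,j6 [-0.106  0.999] open 0.105
```

Run:
```python
from plant import *
from h import *
for n in ("top","wrist","wrist","top"):
    c=camera(n); 
    u=-np.array([np.cos(.51),np.sin(.51)])
    k=half(c,u); print(n,k,"turn %.3f"%((.492-k[1]+np.pi)%(2*np.pi)))
    rep(state())
    if n=="wrist": cv2.imwrite("pics/w9.png",c["image"])
s=state(); print(tool(s).as_matrix())
```

```text
top (np.int64(70), np.float64(-2.55504564214416), array([-0.00516647, -0.00259978])) turn 6.189
t 28.5 pos [0.5761 0.0521 0.2944] r 0.0527 turn_pos 0.025 turn_yaw 3.169 tau 0.433 (rF 0.109 M 0.325) F [-5.3 -0.4  1.7] j1,j6 [-0.106  0.999] open 0.107
wrist (np.int64(1175), np.float64(-2.6145829770254316), array([-0.0087047 , -0.00516563])) turn 6.248
t 28.55 pos [0.5761 0.0521 0.2944] r 0.0527 turn_pos 0.025 turn_yaw 3.169 tau 0.405 (rF 0.108 M 0.297) F [-5.7 -0.6  1.9] j1,j6 [-0.106  0.999] open 0.107
wrist (np.int64(1182), np.float64(-2.613275902068896), array([-0.00874808, -0.00516372])) turn 6.247
t 28.6 pos [0.5761 0.0521 0.2944] r 0.0527 turn_pos 0.025 turn_yaw 3.169 tau 0.481 (rF 0.142 M 0.339) F [-4.   1.   1.1] j1,j6 [-0.106  1.   ] open 0.110
top (np.int64(71), np.float64(-2.5467330623529536), array([-0.00524188, -0.00237368])) turn 6.180
t 28.65 pos [0.5761 0.0521 0.2945] r 0.0527 turn_pos 0.025 turn_yaw 3.169 tau 0.417 (rF 0.128 M 0.289) F [-5.3  0.   0.8] j1,j6 [-0.106  1.   ] open 0.107
[[ 4.47681134e-01  3.99191436e-03  8.94184359e-01]
 [-8.94193200e-01  1.60506831e-03  4.47678395e-01]
 [ 3.51866835e-04 -9.99990744e-01  4.28810148e-03]]
```

View pics/w9.png

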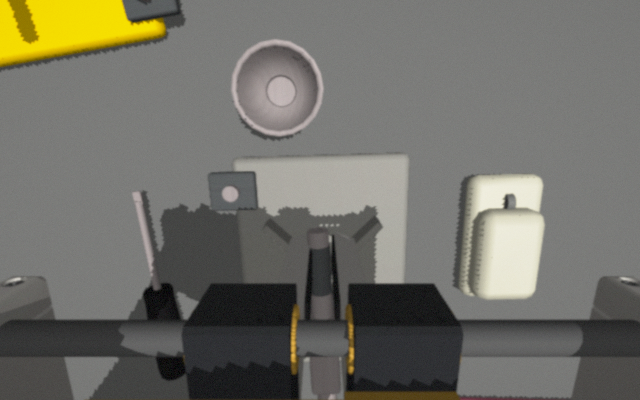

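Run:
```python
import cv2,numpy as np
ims=[cv2.imread(f"pics/{n}.png")[220:400,270:375] for n in ("w6","w7","w9")]
cv2.imwrite("pics/cmp.png",cv2.resize(np.hstack(ims),None,fx=2.5,fy=3,interpolation=cv2.INTER_NEAREST))
```

```text
(no output)
```

View pics/cmp.png

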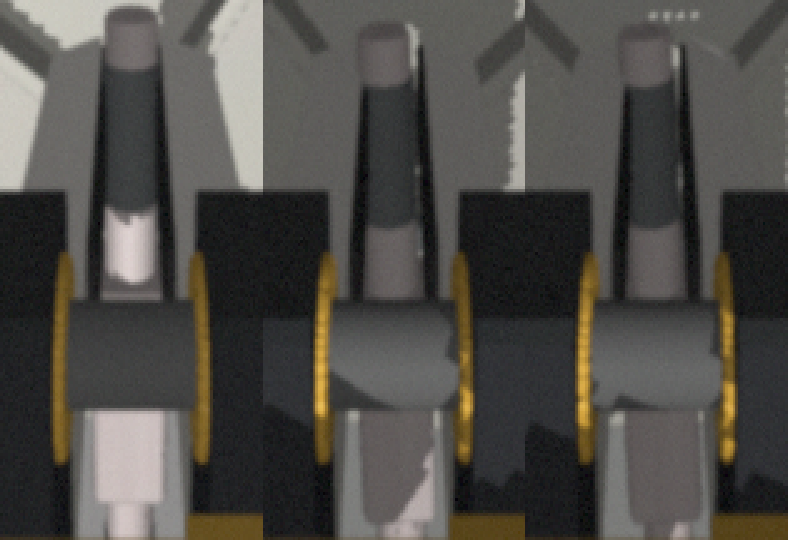

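```bash
python3 -m creep '[1,0.008,0,0,0,0.006,0, 1,0.015,0,0,0,0.011,0, 1,0.019,0,0,0,0.014,0, 1,0.019,0,0,0,0.014,0]' >/dev/null; python3 r.py; python3 -m creep '[1,0,0,0,0,0,0]' >/dev/null; python3 r.py; python3 -m creep '[1,0,0,0,0,0,0]' >/dev/null; python3 r.py
```

```text
t 29.15 pos [0.5771 0.05   0.2944] r 0.0528 turn_pos 0.068 turn_yaw 3.213 tau 0.443 (rF 0.088 M 0.355) F [-5.5 -0.7  1.7] j1,j6 [-0.11  1.04] open 0.105
t 29.27 pos [0.5771 0.05   0.2944] r 0.0528 turn_pos 0.068 turn_yaw 3.213 tau 0.483 (rF 0.150 M 0.334) F [-5.5  0.6  2. ] j1,j6 [-0.11  1.04] open 0.106
t 29.4 pos [0.5771 0.05   0.2944] r 0.0528 turn_pos 0.068 turn_yaw 3.213 tau 0.425 (rF 0.109 M 0.316) F [-4.5  0.2  2.2] j1,j6 [-0.11  1.04] open 0.108
```

```bash
python3 -m creep '[1,0.008,0,0,0,0.006,0, 1,0.015,0,0,0,0.011,0, 1,0.019,0,0,0,0.014,0, 1,0.019,0,0,0,0.014,0]' >/dev/null; python3 r.py; python3 -m creep '[1,0,0,0,0,0,0]' >/dev/null; python3 r.py
python3 - <<'E'
from plant import *
import cv2
c=camera("wrist"); cv2.imwrite("pics/w10.png",c["image"])
import numpy as np
ims=[cv2.imread(f"pics/{n}.png")[220:400,270:375] for n in ("w6","w9","w10")]
cv2.imwrite("pics/cmp2.png",cv2.resize(np.hstack(ims),None,fx=2.5,fy=3,interpolation=cv2.INTER_NEAREST))
E
python3 r.py
```

```text
t 29.9 pos [0.578  0.0479 0.2944] r 0.0528 turn_pos 0.111 turn_yaw 3.257 tau 0.475 (rF 0.137 M 0.338) F [-5.6  0.6  2. ] j1,j6 [-0.113  1.081] open 0.112
t 30.02 pos [0.5781 0.0479 0.2944] r 0.0528 turn_pos 0.111 turn_yaw 3.258 tau 0.524 (rF 0.127 M 0.397) F [-5.4  0.4  1.1] j1,j6 [-0.113  1.081] open 0.105
t 30.07 pos [0.5781 0.0479 0.2944] r 0.0528 turn_pos 0.111 turn_yaw 3.258 tau 0.505 (rF 0.103 M 0.402) F [-4.6  0.3  1.4] j1,j6 [-0.113  1.081] open 0.110
```

View pics/cmp2.png

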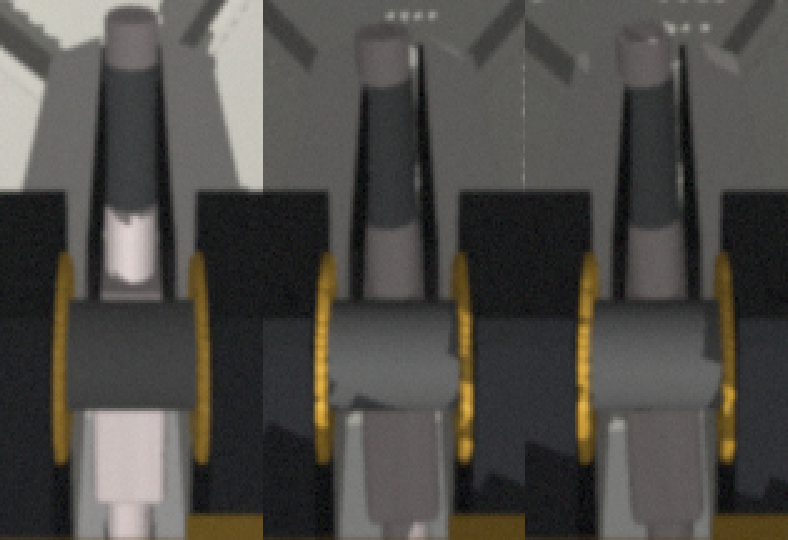

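```bash
python3 -m creep '[1,0.008,0,0,0,0.006,0, 1,0.015,0,0,0,0.011,0, 1,0.019,0,0,0,0.014,0, 1,0.019,0,0,0,0.014,0]' >/dev/null; for i in 1 2 3 4; do python3 r.py; python3 -m creep '[1,0,0,0,0,0,0]' >/dev/null; done; python3 r.py
```

```text
t 30.57 pos [0.5789 0.0458 0.2943] r 0.0529 turn_pos 0.154 turn_yaw 3.302 tau 0.468 (rF 0.106 M 0.362) F [-5.2  0.3  1.5] j1,j6 [-0.116  1.122] open 0.109
t 30.7 pos [0.5789 0.0459 0.2944] r 0.0529 turn_pos 0.153 turn_yaw 3.302 tau 0.499 (rF 0.140 M 0.359) F [-5.8  0.8  1.6] j1,j6 [-0.116  1.122] open 0.106
t 30.82 pos [0.5789 0.0459 0.2944] r 0.0529 turn_pos 0.152 turn_yaw 3.302 tau 0.455 (rF 0.076 M 0.379) F [-5.  -0.3  2.5] j1,j6 [-0.116  1.122] open 0.108
t 30.95 pos [0.5789 0.046  0.2944] r 0.0529 turn_pos 0.152 turn_yaw 3.302 tau 0.429 (rF 0.049 M 0.380) F [-4.8 -0.7  2.4] j1,j6 [-0.116  1.122] open 0.108
t 31.07 pos [0.5789 0.046  0.2943] r 0.0529 turn_pos 0.151 turn_yaw 3.302 tau 0.499 (rF 0.078 M 0.421) F [-5.1 -0.3  2. ] j1,j6 [-0.116  1.123] open 0.105
```

Torque has levelled near 0.47 N m although the tool has gone on, so the off-centre grip is giving an unclear reading. I'll let go, measure the free bar (its angle is then the tap angle) and do the final nip by a clean push with closed fingers.

```bash
python3 -m creep '[0.6,0,0,0,0,0,0, 0,0,0,0,0,0,0, 0,0,0,0,0,0,0, 0,0,0,0,0,0,0, 0,0,0,0,0,0,0]' ; python3 r.py
python3 - <<'E'
from plant import *
import cv2
c=camera("wrist"); cv2.imwrite("pics/w11.png",c["image"])
E
python3 -m creep '[0,0,-0.3,0,0,0,0, 0,0,-0.6,0,0,0,0, 0,0,-0.6,0,0,0,0, 0,0,-0.6,0,0,0,0]'
python3 - <<'E'
from plant import *
from h import *
rep(state())
for n in ("wrist","scene","top","wrist"):
    c=camera(n); cv2.imwrite(f"pics/{n}12.png",c["image"]); b=barfit(c); a=(b["ang"]+np.pi/2)%np.pi-np.pi/2
    print(n,b,"turn %.3f"%(.4905-a+2*np.pi))
E
```

```text
time: 31.7
position: [0.5793, 0.0458, 0.2947]
eef_rot: [0.577, -0.574, 0.41, -0.412]
contact_force: [0.7, -0.1, 0.2]
opening: 0.5
t 31.7 pos [0.5793 0.0458 0.2947] r 0.0532 turn_pos 0.157 turn_yaw 3.303 tau -0.061 (rF -0.019 M -0.042) F [ 0.7 -0.1  0.2] j1,j6 [-0.117  1.123] open 0.500
time: 32.25
position: [0.5785, 0.0456, 0.3656]
eef_rot: [0.577, -0.574, 0.41, -0.412]
contact_force: [-0.0, 0.2, -0.6]
opening: 0.502
t 32.25 pos [0.5785 0.0456 0.3656] r 0.0525 turn_pos 0.156 turn_yaw 3.303 tau -0.059 (rF 0.012 M -0.071) F [-0.   0.2 -0.6] j1,j6 [-0.117  1.123] open 0.502
wrist {'n': np.int64(2559), 'mu': array([0.54411275, 0.03751657]), 'mid': array([0.52947939, 0.02811063]), 'ang': np.float64(-2.5434543301368686), 'len': np.float64(0.14047842114481396), 'wid': np.float64(0.0168061986034599), 'z': array([0.11355317, 0.11900022, 0.12342596])} turn 6.176
scene {'n': np.int64(182), 'mu': array([0.55998582, 0.04680961]), 'mid': array([0.5547746, 0.042326 ]), 'ang': np.float64(0.682236574905561), 'len': np.float64(0.08424750053752934), 'wid': np.float64(0.012833664281600397), 'z': array([0.11280447, 0.11806001, 0.12344725])} turn 6.091
top {'n': np.int64(139), 'mu': array([0.52867941, 0.02932362]), 'mid': array([0.52797969, 0.02879984]), 'ang': np.float64(-2.505495315523487), 'len': np.float64(0.06024144569289096), 'wid': np.float64(0.016640278721171887), 'z': array([0.11477275, 0.12237621, 0.12702066])} turn 6.138
wrist {'n': np.int64(2573), 'mu': array([0.54414579, 0.03752112]), 'mid': array([0.52923899, 0.02824264]), 'ang': np.float64(-2.5435981729423753), 'len': np.float64(0.14071622788814164), 'wid': np.float64(0.016123724590251957), 'z': array([0.11330433, 0.11892645, 0.12345614])} turn 6.176
```

View pics/wrist12.png

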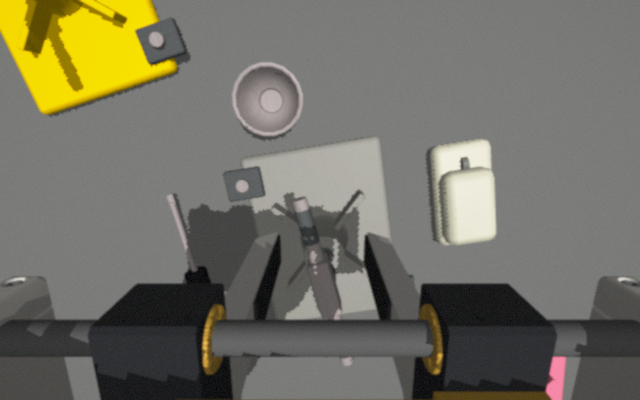

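Free bar: tap at about 6.17 rad, with everything else in place. Now I'll close the fingers and come down on the counter-clockwise side of that end to push.

Run:
```python
from plant import *
from h import *
s=state(); print(go(s,[.5563,.0807,.3656],-.972))
```

```text
(array([-0.336, -0.005, -0.08 ]), array([-0.001, -0.086, -0.   ]))
```

```bash
python3 -m creep '[0.5,-0.17,0,-0.04,0,-0.043,0, 1,-0.336,0,-0.08,0,-0.086,0, 1,-0.336,0,-0.08,0,-0.086,0, 1,-0.336,0,-0.08,0,-0.086,0, 1,-0.336,0,-0.08,0,-0.086,0, 1,-0.336,0,-0.08,0,-0.086,0]'
python3 - <<'E'
from plant import *
from h import *
s=state(); print(info(s)[1],go(s,[.5563,.0807,.2945],-.972))
c=camera("wrist"); cv2.imwrite("pics/w13.png",c["image"])
E
```

```text
time: 33.2
position: [0.5566, 0.0802, 0.365]
eef_rot: [0.627, -0.624, 0.33, -0.331]
contact_force: [-0.5, 0.5, 0.4]
opening: -0.0
-0.971779896677969 (array([-0.004,  0.588, -0.002]), array([-0.001,  0.   , -0.   ]))
```

View pics/w13.png

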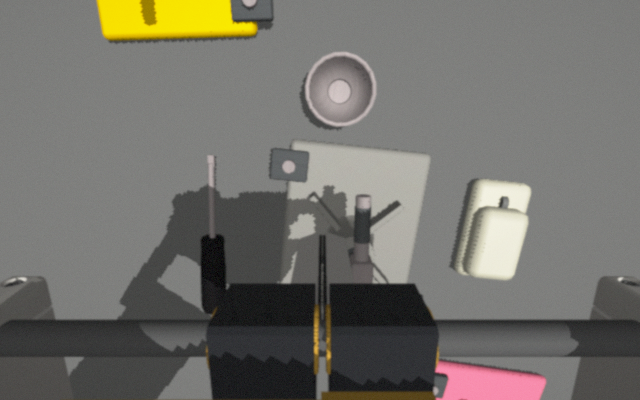

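```bash
python3 -m creep '[1,0,0.2,0,0,0,0, 1,0,0.4,0,0,0,0, 1,0,0.58,0,0,0,0, 1,0,0.58,0,0,0,0]'; python3 -m creep '[1,0.02,0,0,0,0,0, 1,0.04,0,0,0,0,0, 1,0.04,0,0,0,0,0]' ; python3 r.py
```

```text
time: 33.75
position: [0.5561, 0.0804, 0.2936]
eef_rot: [0.626, -0.625, 0.331, -0.329]
contact_force: [-0.4, -0.6, 0.4]
opening: 0.004
time: 34.12
position: [0.5592, 0.0762, 0.2945]
eef_rot: [0.626, -0.624, 0.331, -0.33]
contact_force: [0.7, 0.1, -0.1]
opening: 0.003
t 34.12 pos [0.5592 0.0762 0.2945] r 0.0566 turn_pos 5.767 turn_yaw 3.034 tau -0.029 (rF -0.031 M 0.002) F [ 0.7  0.1 -0.1] j1,j6 [-0.066  0.905] open 0.003
```

```bash
cat > r2.py <<'E'
from plant import *
from h import *
s=state(); T=tool(s).as_matrix(); d=s["position"]-np.array([.529,.0283,0]); F=s["contact_force"]
print("t %.2f"%s["time"],"pos",np.round(s["position"],4),"along x %.4f z %.4f"%(d@T[:,0],d@T[:,2]),"Ftool",np.round(T.T@F,1),"tau %.3f M %.3f"%(d[0]*F[1]-d[1]*F[0]+s["ft_torque"][2],s["ft_torque"][2]),"open %.3f"%s["opening"])
E
for i in 1 2; do python3 -m creep '[1,0.02,0,0,0,0,0, 1,0.02,0,0,0,0,0]' >/dev/null; python3 r2.py; done
```

```text
t 34.38 pos [0.5607 0.074  0.2948] along x -0.0205 z 0.0526 Ftool [ 0.4  0.3 -0.6] tau 0.012 M 0.018 open 0.005
t 34.62 pos [0.5622 0.072  0.2949] along x -0.0179 z 0.0527 Ftool [ 0.1  0.3 -0.5] tau 0.019 M 0.018 open 0.004
```

```bash
for i in 1 2; do python3 -m creep '[1,0.01,0,0,0,0,0, 1,0.01,0,0,0,0,0]' >/dev/null; python3 r2.py; done
```

```text
t 34.88 pos [0.5629 0.0709 0.2948] along x -0.0167 z 0.0526 Ftool [-0.6 -1.  -0.4] tau 0.043 M 0.006 open 0.005
t 35.12 pos [0.5635 0.07   0.2948] along x -0.0157 z 0.0526 Ftool [-0.7 -0.7  0.6] tau 0.065 M 0.040 open 0.005
```

```bash
for i in 1 2; do python3 -m creep '[1,0.01,0,0,0,0,0, 1,0.01,0,0,0,0,0]' >/dev/null; python3 r2.py; done
```

```text
t 35.38 pos [0.5642 0.0691 0.2948] along x -0.0147 z 0.0527 Ftool [-0.7 -1.2 -0.2] tau 0.050 M 0.010 open 0.007
t 35.62 pos [0.5648 0.0682 0.2948] along x -0.0138 z 0.0527 Ftool [-2.9 -1.5  0.9] tau 0.158 M 0.019 open 0.009
```

```bash
for i in 1 2; do python3 -m creep '[1,0.01,0,0,0,0,0, 1,0.01,0,0,0,0,0]' >/dev/null; python3 r2.py; done
```

```text
t 35.88 pos [0.5655 0.0673 0.2948] along x -0.0128 z 0.0528 Ftool [-3.2 -1.5  0.4] tau 0.224 M 0.063 open 0.005
t 36.12 pos [0.5662 0.0663 0.2947] along x -0.0118 z 0.0528 Ftool [-4.8 -1.1  0.6] tau 0.230 M -0.012 open 0.005
```

```bash
for i in 1 ; do python3 -m creep '[1,0.01,0,0,0,0,0, 1,0.01,0,0,0,0,0]' >/dev/null; python3 r2.py; done
```

```text
t 36.38 pos [0.5668 0.0654 0.2947] along x -0.0108 z 0.0528 Ftool [-4.5 -1.6  0.1] tau 0.178 M -0.053 open 0.007
```

```bash
for i in 1 ; do python3 -m creep '[1,0.01,0,0,0,0,0, 1,0.01,0,0,0,0,0]' >/dev/null; python3 r2.py; done
```

```text
t 36.62 pos [0.5674 0.0646 0.2947] along x -0.0101 z 0.0528 Ftool [-5.7 -2.4  0.1] tau 0.294 M -0.000 open 0.007
```

```bash
for i in 1 ; do python3 -m creep '[1,0.01,0,0,0,0,0, 1,0.01,0,0,0,0,0]' >/dev/null; python3 r2.py; done
```

```text
t 36.88 pos [0.568  0.0639 0.2947] along x -0.0096 z 0.0529 Ftool [-6.6 -2.8  1.4] tau 0.280 M -0.055 open 0.004
```

```bash
for i in 1 ; do python3 -m creep '[1,0.01,0,0,0,0,0, 1,0.01,0,0,0,0,0]' >/dev/null; python3 r2.py; done
```

```text
t 37.12 pos [0.5685 0.0632 0.2947] along x -0.0092 z 0.0529 Ftool [-6.1 -2.1  0.9] tau 0.318 M 0.008 open 0.005
```

```bash
for i in 1 ; do python3 -m creep '[1,0.01,0,0,0,0,0, 1,0.01,0,0,0,0,0]' >/dev/null; python3 r2.py; done
```

```text
t 37.38 pos [0.569  0.0626 0.2946] along x -0.0090 z 0.0529 Ftool [-6.5 -2.9  1.4] tau 0.303 M -0.029 open 0.008
```

```bash
python3 -m creep '[1,0.015,0,0,0,0,0, 1,0.025,0,0,0,0,0, 1,0.025,0,0,0,0,0]' >/dev/null; python3 r2.py; python3 r.py
```

```text
t 37.75 pos [0.5704 0.0607 0.2945] along x -0.0075 z 0.0530 Ftool [-8.4 -4.   0.6] tau 0.428 M -0.009 open 0.005
t 37.75 pos [0.5704 0.0607 0.2945] r 0.0526 turn_pos 6.111 turn_yaw 3.036 tau 0.428 (rF 0.438 M -0.009) F [-4.2  7.2  4.1] j1,j6 [-0.093  0.876] open 0.005
```

```bash
python3 -m creep '[1,0.015,0,0,0,0,0, 1,0.025,0,0,0,0,0, 1,0.025,0,0,0,0,0]' >/dev/null; python3 r2.py
```

```text
t 38.12 pos [0.5717 0.0591 0.2944] along x -0.0064 z 0.0531 Ftool [-8.4 -3.9  0.9] tau 0.352 M -0.086 open 0.004
```

```bash
python3 - <<'E'
from plant import *
from h import *
for n in ("wrist","top"):
    c=camera(n); cv2.imwrite(f"pics/{n}14.png",c["image"])
s=state(); print(tool(s).as_matrix()[:,1], s["joint_vel"])
E
python3 r2.py
```

```text
[-0.00799231  0.01459743 -0.99986151] [-0.0011437  -0.00080305  0.00074218 -0.00080648  0.00017486 -0.0007386 ]
t 38.23 pos [0.5717 0.0591 0.2945] along x -0.0064 z 0.0531 Ftool [-9.4 -3.9  1.1] tau 0.392 M -0.097 open 0.004
```

View pics/wrist14.png

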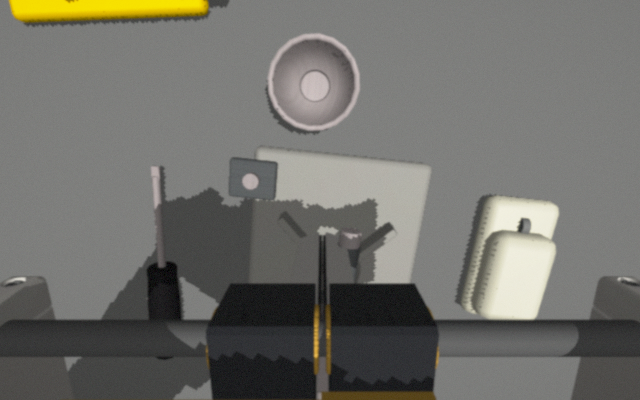

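The tool tilts under load, by 0.017 rad at the tip. Each call bakes that in, which explains the levelling-off. I'll push with a counter-tilt included.

```bash
python3 -m creep '[1,0.005,0,0,0,0,-0.002, 1,0.01,0,0,0,0,-0.004, 1,0.01,0,0,0,0,-0.004]' >/dev/null; python3 r2.py; python3 -c "
from plant import *
from h import *
print(tool(state()).as_matrix()[:,1])"
```

```text
t 38.60 pos [0.5718 0.0591 0.2943] along x -0.0038 z 0.0530 Ftool [-9.8 -4.2  1.2] tau 0.476 M -0.037 open 0.003
[-0.00364659  0.00716574 -0.99996768]
```

```bash
python3 -m creep '[1,0.005,0,0,0,0,-0.002, 1,0.01,0,0,0,0,-0.004, 1,0.01,0,0,0,0,-0.004, 1,0.01,0,0,0,0,-0.004]' >/dev/null; python3 r2.py; python3 -c "
from plant import *
from h import *
print(tool(state()).as_matrix()[:,1])"
```

```text
t 39.10 pos [0.5719 0.0591 0.2941] along x -0.0013 z 0.0529 Ftool [-9.9 -3.7  1.2] tau 0.484 M -0.039 open 0.008
[ 5.57914323e-04 -9.74773481e-05 -9.99999840e-01]
```

```bash
python3 r.py; python3 -m creep '[1,0,0,0,0,0,0, 1,0,0,0,0,0,0]' >/dev/null; python3 r.py; python3 r2.py; python3 -c "
from plant import *
from h import *
c=camera('wrist'); cv2.imwrite('pics/w15.png',c['image'])"
```

```text
t 39.1 pos [0.5719 0.0591 0.2941] r 0.0528 turn_pos 6.153 turn_yaw 3.037 tau 0.484 (rF 0.523 M -0.039) F [-4.6  8.9  3.7] j1,j6 [-0.094  0.881] open 0.008
t 39.35 pos [0.5715 0.06   0.2941] r 0.0530 turn_pos 6.135 turn_yaw 3.037 tau 0.420 (rF 0.544 M -0.124) F [-4.9  9.2  4.8] j1,j6 [-0.093  0.881] open 0.010
t 39.35 pos [0.5715 0.06   0.2941] along x -0.0032 z 0.0531 Ftool [-10.3  -4.8   1.1] tau 0.420 M -0.124 open 0.010
```

View pics/w15.png

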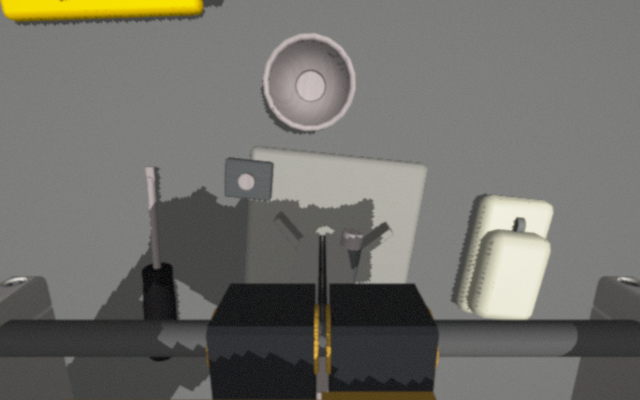

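```bash
python3 -m creep '[1,0.01,0,0,0,0,-0.001, 1,0.02,0,0,0,0,-0.003, 1,0.02,0,0,0,0,-0.003]' >/dev/null; python3 r2.py;python3 -c "
from plant import *
from h import *
print(tool(state()).as_matrix()[:,1])"
```

```text
t 39.77 pos [0.5723 0.059  0.2939] along x -0.0004 z 0.0529 Ftool [-10.7  -4.1   1.1] tau 0.526 M -0.043 open 0.008
[ 9.34132607e-04 -2.23807694e-03 -9.99997059e-01]
```

```bash
python3 -m creep '[1,0.015,0,0,0,0,-0.001, 1,0.025,0,0,0,0,-0.003, 1,0.025,0,0,0,0,-0.003, 1,0.025,0,0,0,0,-0.003]' >/dev/null; python3 r2.py; python3 -c "
from plant import *
from h import *
print(tool(state()).as_matrix()[:,1])
c=camera('wrist')"; python3 r2.py
```

```text
t 40.27 pos [0.5733 0.0576 0.2937] along x 0.0027 z 0.0528 Ftool [-11.4  -5.2   0.5] tau 0.467 M -0.141 open 0.011
[ 0.00289585 -0.00655715 -0.99997431]
t 40.33 pos [0.5733 0.0576 0.2936] along x 0.0027 z 0.0527 Ftool [-11.7  -4.9   1.2] tau 0.539 M -0.085 open 0.002
```

```bash
python3 -m creep '[1,0.015,0,0,0,0,0, 1,0.03,0,0,0,0,-0.001, 1,0.03,0,0,0,0,-0.001, 1,0.03,0,0,0,0,-0.001]' >/dev/null; python3 r2.py; python3 -c "
from plant import *
c=camera('top')"; python3 r2.py; python3 -c "
from plant import *
c=camera('top')"; python3 r2.py
```

```text
t 40.83 pos [0.5747 0.0558 0.2934] along x 0.0043 z 0.0526 Ftool [-12.   -5.5   1.4] tau 0.492 M -0.152 open 0.004
t 40.88 pos [0.5747 0.0558 0.2935] along x 0.0043 z 0.0526 Ftool [-11.2  -4.9   1. ] tau 0.514 M -0.089 open 0.005
t 40.92 pos [0.5746 0.0558 0.2934] along x 0.0043 z 0.0526 Ftool [-12.2  -4.5   1.1] tau 0.519 M -0.135 open 0.005
```

```bash
python3 - <<'E'
from plant import *
from h import *
c=camera("wrist"); cv2.imwrite("pics/w16.png",c["image"]); W=cloud(c); np.save("W16.npy",W)
# tip region of bar: print cloud points z .105-.122, radius .055-.075
q=W[...,:2]-[.5291,.0283]; r=np.hypot(q[...,0],q[...,1]); 
m=(W[...,2]>.106)&(W[...,2]<.1215)&(r>.058)&(r<.075)
v,u=np.nonzero(m); print(m.sum(),u.min(),u.max(),v.min(),v.max())
im=c["image"].copy(); im[m]=(0,0,255); cv2.imwrite("pics/w16m.png",cv2.resize(im[200:400,230:420],None,fx=4,fy=3,interpolation=cv2.INTER_NEAREST))
a=np.arctan2(q[m][:,1],q[m][:,0]); print(np.percentile(a,[5,25,50,75,95]))
E
python3 r2.py
```

```text
1041 296 364 231 261
[0.25460373 0.31683925 0.39911123 0.56972851 0.71110124]
t 40.98 pos [0.5747 0.0558 0.2935] along x 0.0043 z 0.0526 Ftool [-12.6  -5.3   0.9] tau 0.536 M -0.141 open 0.004
```

View pics/w16m.png

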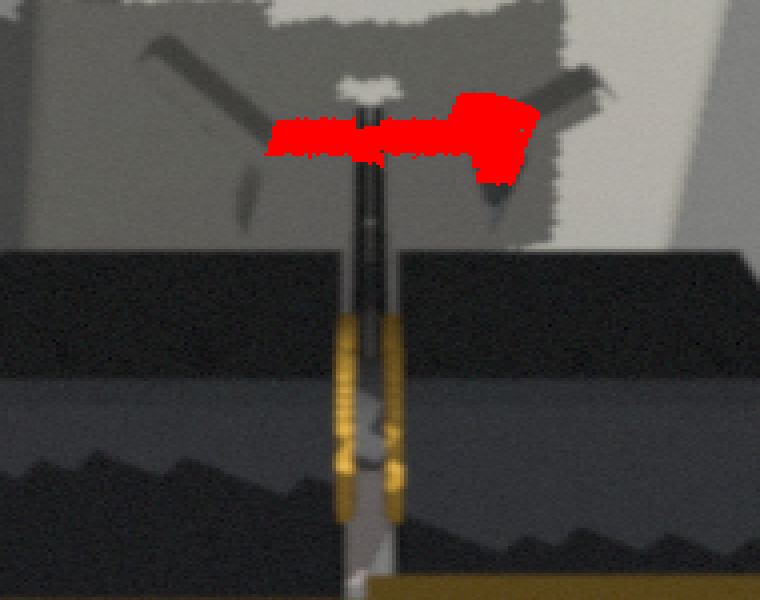

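Run:
```python
import numpy as np
W=np.load("W16.npy"); v,u=np.mgrid[:400,:640]
m=(u>347)&(u<368)&(v>228)&(v<262)&(W[...,2]>.1)&(W[...,2]<.125)
p=W[m]; q=p[:,:2]-[.5291,.0283]; r=np.hypot(*q.T)
print(m.sum(),np.percentile(p[:,2],[5,50,95]),r.min(),r.max())
for lo in np.arange(.05,.075,.003):
    k=(r>lo)&(r<lo+.003); a=np.arctan2(q[k][:,1],q[k][:,0])
    if k.sum()>5: print(round(lo,3),k.sum(),a.min(),a.max(),a.mean(), p[k][:,2].max())
top=p[p[:,2]>np.percentile(p[:,2],80)]; qq=top[:,:2]-[.5291,.0283]; print(top[:,2].mean(),np.arctan2(qq[:,1],qq[:,0]).mean(),np.hypot(*qq.T).mean())
```

```text
404 [0.11107959 0.11737528 0.11886106] 0.05767436790844221 0.07046472970571971
0.056 23 0.22023265052144766 0.3138648506844531 0.27434189833642947 0.11925044415393511
0.059 63 0.224231465595122 0.3361312114800736 0.2801012134663876 0.11921519611142387
0.062 76 0.22391089259516914 0.34770418451992835 0.2933660817307664 0.12010659559403046
0.065 87 0.23728097581882338 0.3591894764391694 0.3051591119255835 0.11931016140255526
0.068 155 0.23621935829736687 0.36832081456937216 0.3087527835906627 0.11907888417905631
0.11868651819066944 0.3121500949047715 0.06321361753922472
```

```bash
cat > m.py <<'E'
from plant import *
from h import *
R=[]
for i in range(4):
    c=camera("wrist"); s=state(); d=s["position"][:2]-np.array([.5291,.0283]); F=s["contact_force"]; R.append((d[0]*F[1]-d[1]*F[0],s["ft_torque"][2]))
R=np.array(R); W=cloud(c); T=tool(s).as_matrix()
q=W[...,:2]-[.5291,.0283]; r=np.hypot(q[...,0],q[...,1]); a=np.arctan2(q[...,1],q[...,0])
v,u=np.mgrid[:400,:640]
m=(W[...,2]>.110)&(W[...,2]<.1225)&(r>.0665)&(r<.0705)&(u>335)
print("tau mean %.3f rF %.3f M %.3f"%(R.sum(1).mean(),R[:,0].mean(),R[:,1].mean()),"t %.2f"%s["time"],"pos",np.round(s["position"],4),"ydir",np.round(T[:,1],4),"yaw %.3f"%info(s)[1], "tip ang range",m.sum(),np.percentile(a[m],[2,50,98]).round(3),"ucols",u[m].min(),u[m].max())
cv2.imwrite("pics/m%d.png"%int(s["time"]*100),c["image"])
E
python3 m.py; python3 -m creep '[1,0.015,0,0,0,0,0, 1,0.03,0,0,0,0,-0.001, 1,0.03,0,0,0,0,-0.001]' >/dev/null;python3 m.py
```

```text
tau mean 0.551 rF 0.621 M -0.071 t 41.17 pos [0.5746 0.0558 0.2934] ydir [ 0.0011 -0.0055 -1.    ] yaw -0.976 tip ang range 232 [0.248 0.325 0.392] ucols 342 364
tau mean 0.610 rF 0.688 M -0.078 t 41.75 pos [0.5759 0.0541 0.2933] ydir [-9.0e-04 -4.3e-03 -1.0e+00] yaw -0.976 tip ang range 237 [0.217 0.295 0.361] ucols 343 364
```

```bash
python3 -m creep '[1,0.008,0,0,0,0,-0.001, 1,0.008,0,0,0,0,-0.001]' >/dev/null;python3 m.py
```

```text
tau mean 0.509 rF 0.623 M -0.114 t 42.20 pos [0.5759 0.0545 0.2933] ydir [-0.0022 -0.0033 -1.    ] yaw -0.976 tip ang range 234 [0.225 0.302 0.369] ucols 343 365
```

```bash
python3 -m creep '[1,0.015,0,0,0,0,0, 1,0.025,0,0,0,0,-0.001, 1,0.025,0,0,0,0,-0.001, 1,0.025,0,0,0,0,-0.001, 1,0.025,0,0,0,0,-0.001]' >/dev/null;python3 m.py
```

```text
tau mean 0.552 rF 0.661 M -0.109 t 43.02 pos [0.5769 0.0533 0.2932] ydir [-0.0041 -0.002  -1.    ] yaw -0.977 tip ang range 231 [0.209 0.285 0.353] ucols 343 364
```

Torque is about 0.55–0.6 N m held. Backing off now; the bar's spring-back gives an independent reading of the wind-up.

```bash
python3 -m creep '[1,-0.05,0,0,0,0,0, 1,-0.1,0,0,0,0,0, 1,-0.16,0,0,0,0,0, 1,-0.16,0,0,0,0,0]' ;python3 m.py
```

```text
time: 43.52
position: [0.566, 0.0692, 0.2931]
eef_rot: [-0.623, 0.626, -0.332, 0.331]
contact_force: [-0.5, 0.9, 1.7]
opening: 0.003
tau mean 0.062 rF 0.084 M -0.021 t 43.73 pos [0.5662 0.0689 0.2931] ydir [-0.0041 -0.0023 -1.    ] yaw -0.977 tip ang range 242 [0.455 0.53  0.602] ucols 348 369
```

```bash
python3 -m creep '[1,-0.05,0,0,0,0,0, 1,-0.1,0,0,0,0,0, 1,-0.1,0,0,0,0,0]' >/dev/null;python3 m.py;  python3 -m creep '[1,-0.1,-0.3,0,0,0,0, 1,-0.1,-0.7,0,0,0,0, 1,-0.1,-0.7,0,0,0,0]'
python3 - <<'E'
from plant import *
from h import *
for n in ("wrist","scene","top","wrist"):
    c=camera(n); b=barfit(c); a=(b["ang"]+np.pi/2)%np.pi-np.pi/2
    print(n,b["n"],b["mid"],b["wid"],b["len"],a,"turn %.3f"%(.4905-a+2*np.pi))
cv2.imwrite("pics/w17.png",c["image"])
E
```

```text
tau mean -0.017 rF -0.014 M -0.002 t 44.30 pos [0.5596 0.0788 0.2932] ydir [-0.0039 -0.0024 -1.    ] yaw -0.977 tip ang range 242 [0.528 0.598 0.672] ucols 362 384
time: 44.68
position: [0.5543, 0.089, 0.382]
eef_rot: [-0.624, 0.624, -0.33, 0.334]
contact_force: [0.0, 0.3, 0.1]
opening: 0.003
wrist 1597 [0.55539725 0.04594921] 0.016193054198364257 0.07731509663202293 0.581312468191189 turn 6.192
scene 318 [0.54231522 0.03645252] 0.0162672039946393 0.10988368295550559 0.5932384202210095 turn 6.180
top 147 [0.50026878 0.01034608] 0.01566406420083935 0.07039670988794149 0.5782253918380671 turn 6.195
wrist 1693 [0.55565072 0.0459942 ] 0.016355410442641126 0.07692862044399615 0.5818231698078788 turn 6.192
```

View pics/w17.png

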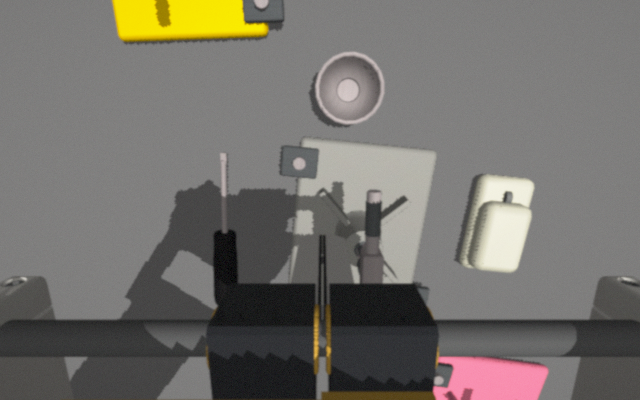

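Released, the bar sits at the same tap angle, about 6.18–6.19 rad, so the tap is seated. The torque readings fit a stop that starts yielding at about 5.9 rad. Lifting clear, then a final check.

```bash
python3 -m creep '[1,-0.3,-0.3,0,0,0,0, 1,-0.6,-0.6,0,0,0,0, 1,-0.9,-0.6,0,0,0,0, 1,-0.9,-0.6,0,0,0,0, 1,-0.9,-0.6,0,0,0,0]'
python3 - <<'E'
from plant import *
from h import *
for n in ("scene","top"):
    c=camera(n); b=barfit(c); a=(b["ang"]+np.pi/2)%np.pi-np.pi/2; cv2.imwrite(f"pics/{n}18.png",c["image"])
    print(n,b["n"],a,"turn %.3f"%(.4905-a+2*np.pi))
    for l in ("driver_grip","mouse_center","dish_center"): print(l,[(d["p"],d["point"]) for d in spot_in(c,l)][:1])
rep(state())
E
```

```text
time: 45.5
position: [0.493, 0.1781, 0.4463]
eef_rot: [-0.622, 0.627, -0.334, 0.33]
contact_force: [-0.6, -0.4, 0.0]
opening: 0.006
scene 381 0.595612810947646 turn 6.178
driver_grip [(0.81, [0.4279, 0.1302, 0.0247])]
mouse_center [(0.8, [0.631, -0.0825, 0.032])]
dish_center [(0.6, [0.6421, 0.118, 0.0176])]
top 300 0.5961520682858121 turn 6.178
driver_grip [(0.64, [0.4189, 0.1263, 0.0241])]
mouse_center [(0.89, [0.6164, -0.0863, 0.0324])]
dish_center [(0.98, [0.6482, 0.1211, 0.0128])]
t 45.9 pos [0.4931 0.1782 0.4476] r 0.1541 turn_pos 4.969 turn_yaw 3.040 tau 0.026 (rF 0.013 M 0.013) F [ 0.1 -0.7  1. ] j1,j6 [0.131 1.108] open 0.005
```

View pics/scene18.png

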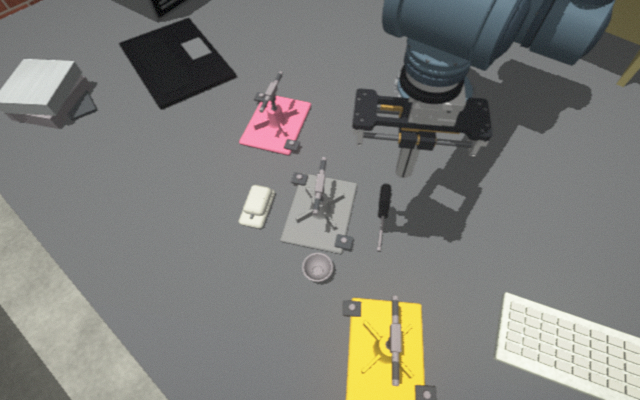

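The scene view shows the arm clear, the bar free on the grey foot at (320,185), and the screwdriver, mouse and dish where they were. Handing in.

```bash
python3 -c "
from plant import *
print(close_job())"
```

```text
the job is handed in; nothing more can be done
None
```

I ran the tap down with the strokes in order, nipped it at the bottom and let go, then handed the job in at about 46 s. No verdict came back, and one check of the final nip disagrees with the others.

**Strokes:** I gripped one end of the bar. The tap went forward to about 3.08 rad, back to 1.69, forward to 4.48 and back to about 3.3. I then turned the wrist half a turn, regripped, and went forward until the torque rose above the roughly 0.22 N m of friction.

**Nip:** The reading through the grip levelled off at about 0.47 N m. I let go and pushed the bar's end with closed fingers instead. That gave 0.5 to 0.6 N m, a wind-up of about 0.13 to 0.15 rad, held for well over 0.2 s with the tool nearly still.

**Last checks:**
- Two cameras put the free bar, and so the tap, at about 6.18 rad.
- The arm touches nothing.
- The screwdriver, mouse and dish were found within about 9 mm of their starting places, mostly detector scatter.

**What disagreed:** When I released the push, the bar sprang back about 0.3 rad in the wrist camera. That is more than the roughly 0.14 rad the force sensor implies, and a wind-up over 0.25 rad would have snapped the tap. I put the difference down to a slightly yielding stop from about 5.9 rad. This fits the slow torque rise and the tap resting at the same angle after both releases, but I could not confirm it.

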